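Zero the brine clarity meter and hold the glass cell in its light path

TASK

Check that the empty square glass cell is clean: first zero the clarity meter with nothing in its light path, by taking the stylus out of its well in the lamp head, pushing the small recessed button on the other head right down with the stylus tip, and hanging the stylus back in its well. Then pick up the square cell with the fingers on its two frosted faces only, never on the clear windows, and hold it upright and still in the light path, midway between the two lenses with its clear windows facing them, without bumping the meter with the glass. The program finishes while the gripper is still holding the cell there, and the other things stay where they are.

Things in the scene. Friction and masses are not known exactly. Their poses are not given: they have to be found in the camera images.
- meter: open-gap clarity meter fixed to the worktop, pale plastic, 270 mm long (y), 110 mm deep (x). A deck, top 30 mm above the worktop, carries two heads, each 90 (x) x 80 (y) mm with flat tops 125 mm above the worktop: lamp head at +y, receiver head at -y with a blank dark display on its -x side. Origin: centre of its underside; z up
- beam_mid (a point): middle of the meter's light path, 95 mm above the worktop; axes as the meter's. The light runs level along y between two round black lens barrels (28 mm across) that face each other over an open gap of 72 mm (their ends lie at y = +36 and -36 mm). The light shows as a faint glow, nothing solid. The gap is open in front, behind and above; 65 mm down to the deck
- stylus_well (a point): centre of the mouth of the stylus well, a round hole 15 mm wide and 55 mm deep in the flat top of the lamp head, 125 mm above the worktop, at y = +94 mm from the middle of the light path. Same axes as beam_mid
- button_mouth (a point): centre of the mouth of the button recess, a round bore 15 mm wide in the flat top of the receiver head, 125 mm above the worktop, at y = -82 mm from the middle of the light path. The dark button (11 mm across) lies 5 mm below the mouth and is pushed straight down. Same axes as beam_mid
- zero_button (a joint): travel of the zero button in m: 0 = up, 0.0045 = right down; a spring brings it back up. It takes 1.2 N to start and 3.5 N to push right down
- stylus_grip (a point): middle of the stylus's round plastic grip, 15 mm across, reaching 28 mm below and above this point. Below the grip: a finger guard (disc 24 mm across, 4 mm thick) that rests on the lamp head's top, so this point starts 32 mm above that top; then a steel shaft 6 mm across, 45 mm long, its tip 77 mm below this point. Hangs upright in the well, z up. 40 g
- cell_mid (a point): centre of the square glass cell, half-way up its glass. Outside 25 x 25 mm, 60 mm high, plus a white stopper 21 mm wide to 68 mm; empty and dry, 60 g. The two frosted (milky, opaque) faces look along this frame's x, one each way; the two clear windows along its y. z up. It stands on the tray floor, so this point starts 33 mm above the worktop
- tray: flat metal tray fixed to the worktop, 130 (x) by 200 (y) mm, floor 3 mm and rim 8 mm above the worktop; the square cell and the round jar stand on it about 90 mm apart along its y, either way round. Origin at the centre of its underside
- round_jar: bystander: round glass jar with a white cap, 32 mm across, 60 mm high, standing on the tray. Origin at the centre of its underside
- shaker: bystander: flip-top seasoning shaker, 52 mm across, 106 mm high, on the worktop. Origin at the centre of its underside
- crock: bystander: brown lidded ceramic crock, 153 mm across, 169 mm high, on the worktop. Origin at the centre of its underside

How it is judged:
By the outcome, as a careful person would: the job done as asked, in the order asked, and still so for the second after the job is handed in, while the arm keeps its last pose, push and grip.
It also fails if it takes over 64 s, if anything falls off the work surface, if the arm or the gripper's body presses on something with over 40 N, if the wrist force passes 120 N, or if a joint passes its speed limit or range.

ROBOT

A 6-joint arm with a two-finger parallel gripper is mounted at the origin on the work surface. World frame = base frame: x ahead of the robot, y to its left, z up, the work surface at z = 0. Lengths are in mm, angles in degrees, forces in N, time in s.
With the tool pointing down it reaches from about 300 to 850 mm from the base axis. Payload 4.2 kg.
Tool frame: the origin (TCP) lies on the centre line of the jaws, within the pads' length; the fingertips stand env.nose_length ahead of it and the grasp point (between the pads) lies 2 mm behind it (env.nose_length is the distance from the TCP to the fingertips, in mm); z points along the fingers, y is the direction in which the jaws open and shut (so a half turn about z gives the same grasp; the last joint's range is limited). The gripper opens to 91 mm and grips with 3 to 60 N. Pads are 32 mm wide; open, the fingers measure 118 mm over their backs; the gripper's body (76 mm by 178 mm) begins 60 mm behind the grasp point.
Start: joints at [69.041, 18.312, 89.639, -0, 72.044, -1.146], TCP at [194.898, 540.977, 230.976] pointing down, gripper open.
Joint ranges: [-177.97, 177.97], [-48.28, 115.42], [12.27, 149.76], [-77.06, 257.06], [2.81, 150.46], [-146.56, 146.56]. Speed limits (degrees/s): [147.25, 147.25, 180, 180, 180, 180].

INTERFACE

Orientations are given as [roll, pitch, yaw] about the fixed x, y, z axes, in that order (R = Rz(yaw) Ry(pitch) Rx(roll)).
In Python, from workcell import env gives the robot as it stands. The module is installed in compiled form; this text tells all that it offers.
- The arm moves only by the tool jog_arm, never from a script. Its argument "deltas" is a list that holds one entry, the list of rows, each a list of 5 numbers: the shift along the tool's x, y, z in m, then the turn about the tool's z in degrees, then the finger opening in m, from 0 to 0.0912. A call has 1 to 20 rows; each row is the pose to reach, as a shift and turn from the pose commanded when the call began, along the tool's axes at that moment; what a row does not reach only later rows make up. A row lasts 1/12 s, in which the tool goes at most 41.7 mm and 7.16 degrees, less where a joint would pass 70% of its speed; a pose out of reach is approached as far as the arm can. A call with a gripper value outside its range is refused whole. The fingers move at their own pace and stop on an object; "grip_force" is the grip in N (left out, the last holds). Time passes only in rows, so rows that repeat a pose let the fingers close. It gives the time, the measured TCP pose, the force and the opening at its end, in the units of the state.
- env.state(): the state, without advancing time (a new reading comes with each control period).
- env.grab_frame(name): name is "side" or "top"; returns the picture (400x640x3 uint8, red, green, blue); there is no depth.
- env.camera_params(name): a dict with "fx", "fy", "cx", "cy" (pixels), "k1" (the pictures are not rectified: a ray, as slopes to the right and down, at radius r is drawn at 1 + k1 r^2 times it, then the intrinsics apply), "xyz" and "orientation" of the camera in the world. Camera axes: x right, y down, z forward; pixel columns grow to the right and rows downward; lengths in mm; the calibration is good to about 2 mm. A picture is of the moment at which its call begins. camera_params takes no time and is no camera call.
- env.job_done(): hands the job in, once; it reports no verdict.
Trained networks look in the newest picture that a camera, given by its name, has taken for a name from the list of things; names that differ only in an ending like _2 or _b are one class to them, and where a whole thing is asked for, a point or a joint stands for the part that bears it (a point fixed in the world has none). Each returns a list of dicts, best first, with "conf" (0 to 1); they miss things now and then, are a little off and sometimes report something else, mostly with a low value. They report only what shows in the picture. A call takes as long as a camera call.
- env.look_for(camera, label): "xyz" ([x, y, z] in mm, in world coordinates, good to about 4 mm: the middle of the surface that is visible of it).
The state is a dict: "time_s": time; "qpos": joint angles; "qvel": joint speeds; "effort": joint torques, N m; "ee_pos": TCP position; "ee_rot": TCP orientation; "force": force on the tool from outside, world axes, zero at the start; "torque": the same for the moment, N m; "gripper_width": finger opening in mm.
Only numpy, scipy, OpenCV 4.12 (cv2) and the standard library are available. Lean on these libraries where they do the work, as an engineer would, in place of code of your own. Each camera call takes 0.05 s, during which the arm holds its last target.

## Working session

There is one attempt and no reset: what is moved stays moved. The work goes in short steps, Python scripts to look and compute and a tool call to move; the robot and the scene stay as the last step left them, time stands still between calls to the robot, and variables do not carry over. Pictures are saved under pics/ and viewed, and the job is handed in when it is done.

Besides the shell and the picture viewer there is one more tool, called after "Request:" as a command line: name --argument value ..., lists and objects as JSON in quotes. jog_arm: Moves the arm, as the interface text tells. Its arguments: {"type":"object","properties":{"deltas":{"type":"array"},"grip_force":{"type":"number"}},"required":["deltas"]}

```bash
mkdir -p pics; python3 - <<'E'
from workcell import env
import cv2
print(env.state()); print(env.nose_length)
for c in("side","top"):
    im=env.grab_frame(c); cv2.imwrite(f"pics/{c}0.png",im[:,:,::-1]); print(env.camera_params(c))
for c in("side","top"):
    for l in ("meter","stylus_grip","cell_mid","tray","round_jar","shaker","crock"):
        print(c,l,[(d["conf"],[round(v) for v in d["xyz"]]) for d in env.look_for(c,l)[:2]])
print(env.state()["time_s"])
E
```

```text
{'time_s': 0.0, 'qpos': array([ 6.90424098e+01,  1.83514866e+01,  8.97078946e+01, -9.86326961e-04,
        7.20417757e+01, -1.14572101e+00]), 'qvel': array([ 0.01420409,  0.0035184 ,  0.010265  ,  0.00449212,  0.00898355,
       -0.03967374]), 'effort': array([-3.78450732e-04, -4.12457836e+01, -2.31974655e+01,  7.26756337e-02,
        4.57065669e-02, -1.41254291e-04]), 'ee_pos': array([194.71797211, 540.51942322, 230.11170324]), 'ee_rot': array([-1.79898845e+02, -1.08511061e-03,  1.60188435e+02]), 'force': array([0.39833088, 0.04682643, 0.74769216]), 'torque': array([-0.04147346,  0.03815539, -0.05423376]), 'gripper_width': 91.47156122853981}
17.0
{'fx': 365.22958160303705, 'fy': 365.22958160303705, 'cx': 321.42382370657936, 'cy': 198.335545900061, 'k1': -0.05113090389252981, 'xyz': array([ 376.67215513, -598.92276532,  685.63005448]), 'orientation': array([-129.07991897,   -1.10834178,  -19.71407182])}
{'fx': 367.8980567912432, 'fy': 367.8980567912432, 'cx': 322.9389006254143, 'cy': 191.46482386250887, 'k1': -0.03923424433369722, 'xyz': array([ 473.60537678,   61.83225251, 1050.18528754]), 'orientation': array([-170.3323968 ,   -0.19472644,  -90.56166051])}
side meter [(0.84, [568, 55, 106])]
side stylus_grip []
side cell_mid [(0.91, [548, -365, 53])]
side tray [(0.81, [578, -302, 5]), (0.36, [564, 397, 113])]
side round_jar [(0.97, [581, -272, 53]), (0.27, [546, -366, 53])]
side shaker [(0.93, [746, -96, 70])]
side crock [(0.95, [562, 396, 115])]
top meter []
top stylus_grip [(0.66, [600, 243, 157])]
top cell_mid [(0.56, [555, -347, 62])]
top tray [(0.8, [570, -306, 3])]
top round_jar [(0.59, [580, -257, 61])]
top shaker [(0.94, [749, -78, 104])]
top crock [(0.67, [567, 434, 149])]
0.8
```

View pics/side0.png

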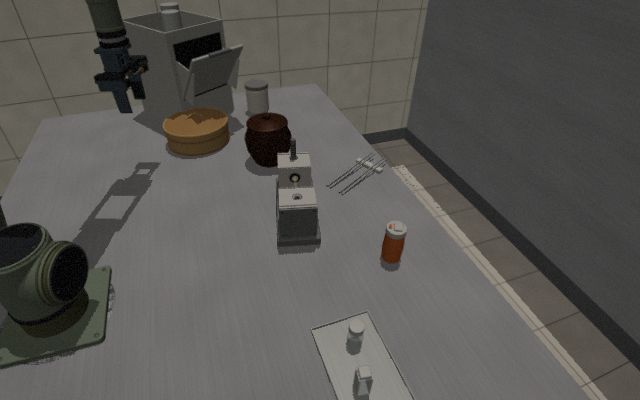

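View pics/top0.png

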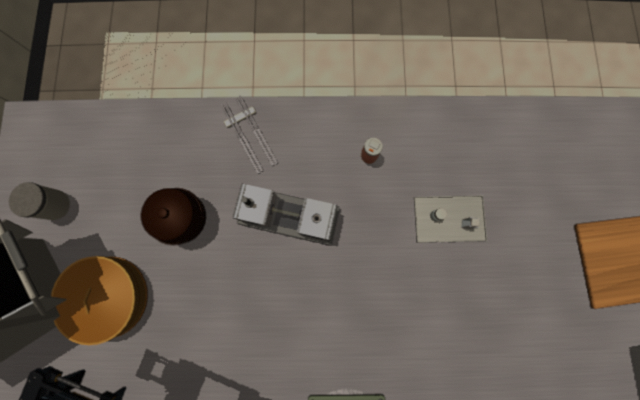

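The side view shows the meter at about (297,200), the stylus at (293,148), and the jar (356,330) and cell (363,378) on the tray. The top view shows the meter at (287,212) slightly yawed, the tray at (450,220), the jar at (440,214) and the cell at (472,223). I'll zoom in next.

```bash
python3 - <<'E'
import cv2
t=cv2.imread("pics/top0.png"); s=cv2.imread("pics/side0.png")
def z(im,x,y,w,h,k,n): cv2.imwrite(n,cv2.resize(im[y:y+h,x:x+w],None,fx=k,fy=k,interpolation=cv2.INTER_CUBIC))
z(t,225,170,125,85,6,"pics/t_meter.png")
z(t,410,190,80,56,10,"pics/t_tray.png")
z(s,265,130,70,120,5,"pics/s_meter.png")
z(s,305,305,115,95,6,"pics/s_tray.png")
E
```

```text
(no output)
```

View pics/t_meter.png

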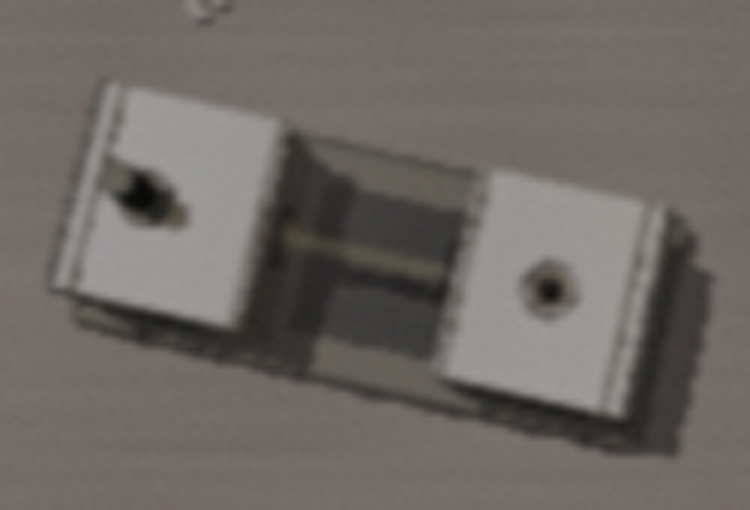

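View pics/t_tray.png

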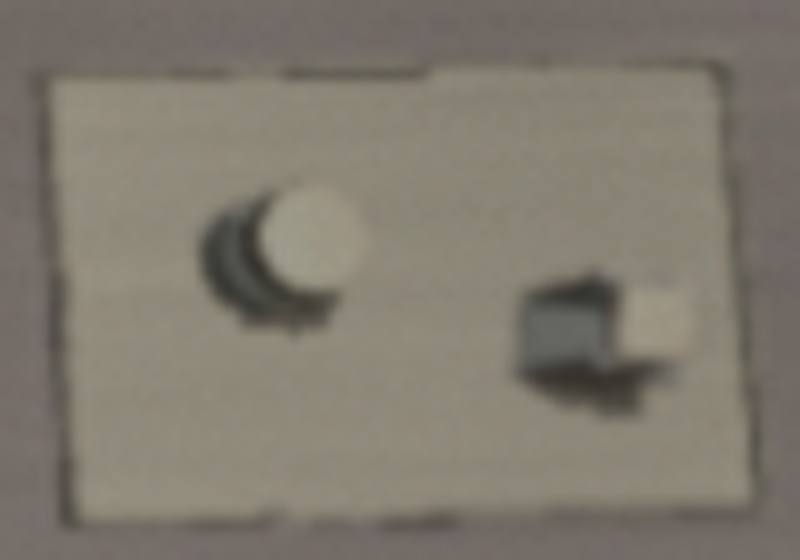

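View pics/s_meter.png

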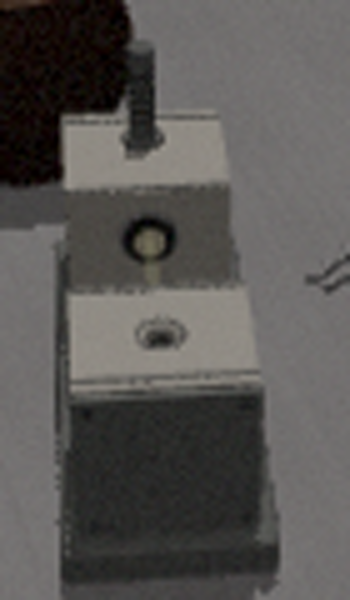

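View pics/s_tray.png

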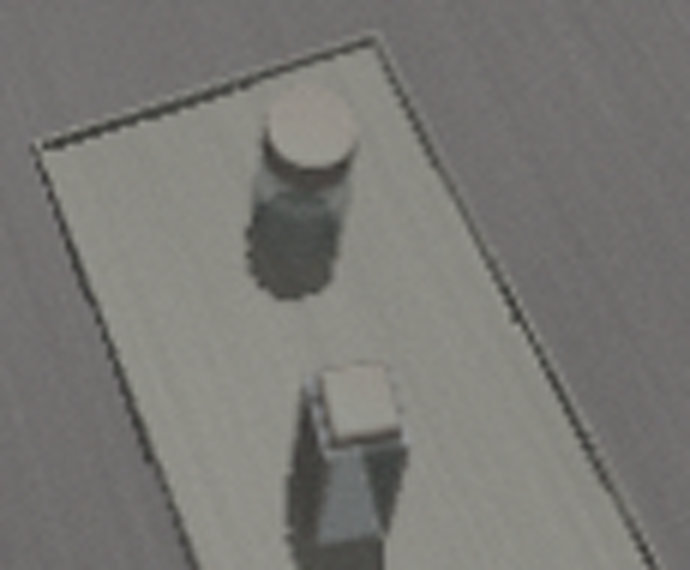

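```bash
cat > h.py <<'E'
import numpy as np, cv2
from workcell import env
from scipy.spatial.transform import Rotation as R
from scipy.optimize import least_squares
def cam(n):
    p=env.camera_params(n); return p,R.from_euler('xyz',p["orientation"],degrees=True).as_matrix()
C={n:cam(n) for n in("side","top")}
def proj(n,P):
    p,M=C[n]; c=(np.atleast_2d(P)-p["xyz"])@M; s=c[:,:2]/c[:,2:]
    s=s*(1+p["k1"]*(s**2).sum(1,keepdims=True)); return s*[p["fx"],p["fy"]]+[p["cx"],p["cy"]]
def unproj(n,uv,z):
    p,M=C[n]; d=(np.array(uv,float)-[p["cx"],p["cy"]])/[p["fx"],p["fy"]]; s=d.copy()
    for _ in range(20): s=d/(1+p["k1"]*(s**2).sum())
    r=M@np.r_[s,1]; return p["xyz"]+r*(z-p["xyz"][2])/r[2]
def T(x,y,yaw):
    c,s=np.cos(np.radians(yaw)),np.sin(np.radians(yaw)); return lambda q:np.atleast_2d(q)@np.array([[c,s,0],[-s,c,0],[0,0,1]])+[x,y,0]
E
python3 - <<'E'
from h import *
tc=lambda x,y:np.array([x,y])/6+[225,170]-.4
sc=lambda x,y:np.array([x,y])/5+[265,130]-.4
for n,uv in (("top",tc(549,290)),("side",sc(160,335))):
    print("button",n,unproj(n,uv,125))
L=[tc(105,85),tc(285,125),tc(235,328),tc(58,290)]; Rr=[tc(490,172),tc(665,205),tc(625,415),tc(443,378)]
LP=[(45,0,125)]
for nm,l in (("L",L),("R",Rr)): 
    for p in l: print("top",nm,unproj("top",p,125).round(1))
Ls=[sc(62,117),sc(220,117),sc(229,190),sc(65,188)]; Rs=[sc(70,292),sc(247,292),sc(262,384),sc(70,388)]
for nm,l in (("L",Ls),("R",Rs)): 
    for p in l: print("side",nm,unproj("side",p,125).round(1))
# fit
def model(v):
    x,y,yaw,a=v; t=T(x,y,yaw)
    # image top order: top-left=+x,+y
    Lm=np.array([(45,a+80,125),(45,a,125),(-45,a,125),(-45,a+80,125)]); Rm=np.array([(45,-a,125),(45,-a-80,125),(-45,-a-80,125),(-45,-a,125)])
    Lsm=np.array([(-45,a+80,125),(45,a+80,125),(45,a,125),(-45,a,125)]); Rsm=np.array([(-45,-a,125),(45,-a,125),(45,-a-80,125),(-45,-a-80,125)])
    b=t((0,-82,125))
    return [proj("top",t(Lm))-L,proj("top",t(Rm))-Rr,proj("top",b)-tc(549,290),proj("side",t(Lsm))-Ls,proj("side",t(Rsm))-Rs,proj("side",b)-sc(160,335)]
for use in ((0,1,2),(3,4,5),range(6)):
    f=lambda v:np.concatenate([model(v)[i].ravel() for i in use])
    r=least_squares(f,[575,140,-12,50],loss='soft_l1'); print(r.x.round(2),np.abs(r.fun).mean(),np.abs(r.fun).max()); 
print(T(*r.x[:3])([(0,0,95),(0,94,125),(0,-82,125)]))
for m in model(r.x): print(m.round(1).tolist())
E
```

```text
button top [563.66101406  75.04344592 125.        ]
button side [564.43019459  72.88176507 125.        ]
top L [653.1 264.1 125. ]
top L [635.  186.9 125. ]
top L [548.9 206.8 125. ]
top L [565.5 281.6 125. ]
top R [614.   99.7 125. ]
top R [599.2  25.8 125. ]
top R [511.2  43.8 125. ]
top R [527.2 119.5 125. ]
side L [568.4 281.7 125. ]
side L [654.5 253.6 125. ]
side L [636.  181.5 125. ]
side L [552.1 211.  125. ]
side R [531.4 120.2 125. ]
side R [616.   92.2 125. ]
side R [599.6  22.2 125. ]
side R [512.7  48.  125. ]
[581.82 153.73 -12.79  43.59] 0.39209104321794697 1.0205035411328538
[584.1  151.82 -13.6   42.53] 0.49332890135104257 1.8852024921143595
[583.   153.14 -13.1   43.47] 0.6065776443690957 1.9776642775711366
[[582.99862679 153.14243555  95.        ]
 [604.30207357 244.69658978 125.        ]
 [564.41476896  73.2760457  125.        ]]
[[0.4, -0.7], [0.6, -0.6], [0.4, -0.1], [-0.8, -0.7]]
[[-0.4, -1.1], [1.2, 0.1], [0.3, -0.0], [-0.6, -0.8]]
[[0.7, -0.3]]
[[-0.6, -0.3], [-0.9, -1.7], [-0.2, -0.8], [-0.6, 1.3]]
[[-0.9, -0.0], [-0.7, -2.0], [-0.4, -0.1], [-0.1, 1.4]]
[[-0.1, -0.1]]
```

```bash
python3 - <<'E'
from h import *
t=cv2.imread("pics/top0.png"); s=cv2.imread("pics/side0.png")
def z(im,x,y,w,h,k,n): cv2.imwrite(n,cv2.convertScaleAbs(cv2.resize(im[y:y+h,x:x+w],None,fx=k,fy=k,interpolation=cv2.INTER_CUBIC),alpha=1.5))
z(t,457,212,28,22,24,"pics/t_cell.png")
z(s,345,358,32,42,14,"pics/s_cell.png")
tc=lambda x,y:np.array([x,y])/10+[410,190]-.45
sc=lambda x,y:np.array([x,y])/6+[305,305]-.4
print(unproj("top",tc(656,323),71),unproj("side",sc(361,402),71))
for p in ((620,288),(692,288),(692,358),(618,358)): print(unproj("top",tc(*p),71).round(1))
for p in ((322,375),(390,365),(403,430),(330,440)): print(unproj("side",sc(*p),71).round(1))
# tray
for p in ((40,75),(722,62),(755,500),(65,520)): print("tray",unproj("top",tc(*p),8).round(1))
print("jar",unproj("top",tc(315,240),63))
E
```

```text
[ 553.84604418 -350.9908106    71.        ] [ 555.42906063 -354.14602367   71.        ]
[ 563.4 -341.9   71. ]
[ 563.1 -361.6   71. ]
[ 544.3 -360.1   71. ]
[ 544.6 -339.9   71. ]
[ 548.2 -343.2   71. ]
[ 567.9 -347.    71. ]
[ 563.2 -365.5   71. ]
[ 542.7 -361.2   71. ]
tray [ 632.4 -203.8    8. ]
tray [ 634.3 -402.9    8. ]
tray [ 508.4 -402.3    8. ]
tray [ 505.4 -204.6    8. ]
jar [ 578.10133135 -262.49382516   63.        ]
```

View pics/t_cell.png

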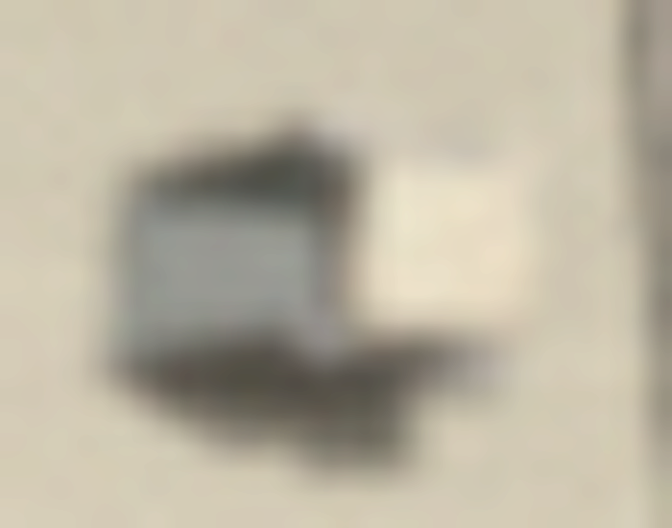

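View pics/s_cell.png

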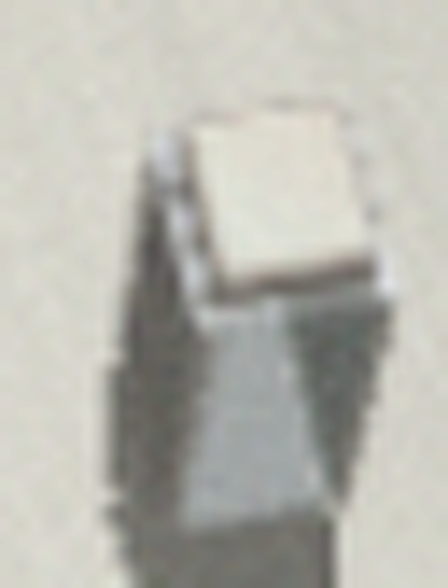

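```bash
cat > wf.py <<'E'
from h import *
def draw(im,n,off,k,x,y,yaw,out,z0=3):
    x0,y0,w,h=off
    v=cv2.convertScaleAbs(cv2.resize(im[y0:y0+h,x0:x0+w],None,fx=k,fy=k,interpolation=cv2.INTER_CUBIC),alpha=1.5)
    t=T(x,y,yaw)
    def box(a,z1,z2,col):
        c=np.array([(a,a),(a,-a),(-a,-a),(-a,a)])
        q=lambda z:((proj(n,t(np.c_[c,[z]*4]))-[x0,y0]+.5)*k).astype(int)
        A,B=q(z1),q(z2)
        for P in (A,B): cv2.polylines(v,[P.reshape(-1,1,2)],True,col,1)
        for a_,b_ in zip(A,B): cv2.line(v,tuple(map(int,a_)),tuple(map(int,b_)),col,1)
    box(12.5,z0,z0+60,(0,0,255)); box(10.5,z0+60,z0+68,(0,160,0)); cv2.imwrite(out,v)
E
python3 - <<'E'
from wf import *
t=cv2.imread("pics/top0.png"); s=cv2.imread("pics/side0.png")
draw(t,"top",(455,210,32,26),20,554,-351.2,-8,"pics/wt.png")
draw(s,"side",(340,352,42,48),12,555.4,-354.1,-10,"pics/ws.png")
E
```

```text
(no output)
```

View pics/wt.png

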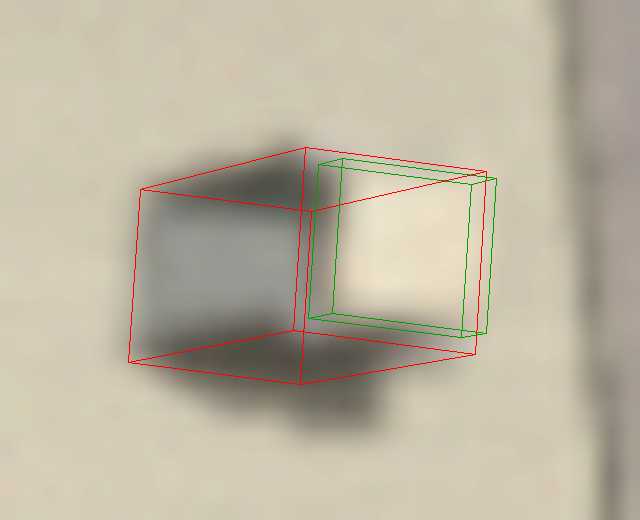

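View pics/ws.png

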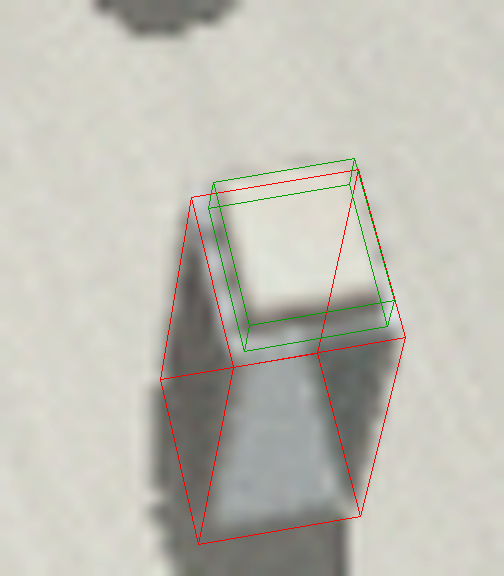

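```bash
python3 - <<'E'
from h import *
tc=lambda x,y:np.array([x,y])/6+[225,170]-.4
sc=lambda x,y:np.array([x,y])/5+[265,130]-.4
print("side top",unproj("side",sc(141,47),185),"guard",unproj("side",sc(142,143),127),"mid",unproj("side",sc(142,95),157))
print("top top",unproj("top",tc(122,176),185),"guard",unproj("top",tc(152,200),127))
t=cv2.imread("pics/top0.png"); s=cv2.imread("pics/side0.png")
def z(im,x,y,w,h,k,n): cv2.imwrite(n,cv2.convertScaleAbs(cv2.resize(im[y:y+h,x:x+w],None,fx=k,fy=k,interpolation=cv2.INTER_CUBIC),alpha=1.8))
z(t,230,180,50,50,12,"pics/t_sty.png"); z(s,273,135,45,50,12,"pics/s_sty.png")
print(proj("top",[(604,244,185),(604,244,157),(604,244,125)]),proj("side",[(604,244,185),(604,244,157),(604,244,125)]))
E
```

```text
side top [606.18943926 243.40682698 185.        ] guard [603.48061973 238.12664465 127.        ] mid [604.88059051 239.84005973 157.        ]
top top [604.63875237 243.26041774 185.        ] guard [603.05783549 242.45696592 127.        ]
[[244.61650196 199.20159468]
 [246.96845567 200.88110623]
 [249.486913   202.67917064]] [[291.96319451 139.02034348]
 [292.27195653 147.90160223]
 [292.61416471 157.68898968]]
```

View pics/t_sty.png

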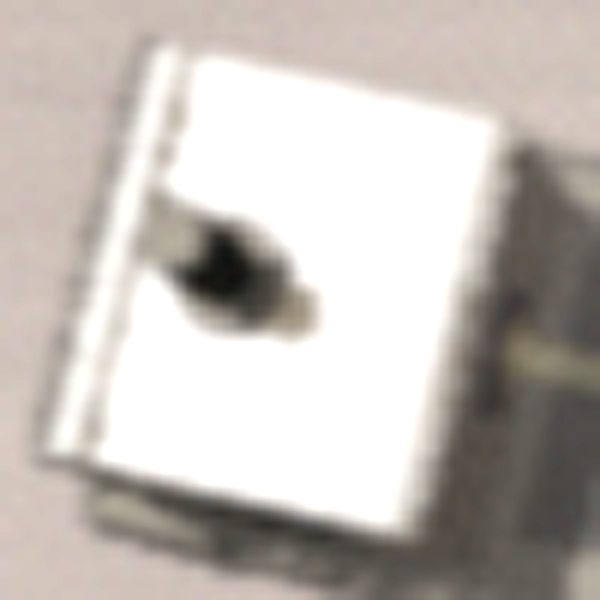

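View pics/s_sty.png

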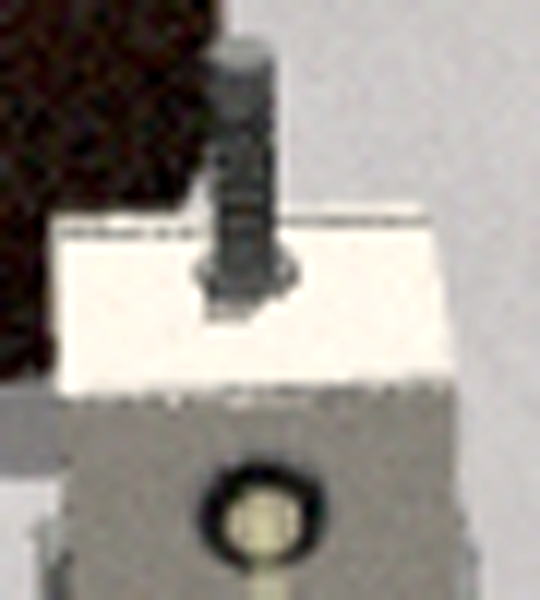

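```bash
cat > plan.py <<'E'
import json,sys,numpy as np
# usage: plan.py x0 y0 z0 yaw0  x y z yaw
a=list(map(float,sys.argv[1:])); p0,y0=np.array(a[:3]),np.radians(a[3])
X=np.array([np.cos(y0),np.sin(y0),0]);Y=np.array([np.sin(y0),-np.cos(y0),0])
for i in range(4,len(a),4):
    d=np.array(a[i:i+3])-p0; print([round(float(X@d)/1000,4),round(float(Y@d)/1000,4),round(float(-d[2])/1000,4),round(a[3]-a[i+3],2)])
E
python3 plan.py 194.898 540.977 230.976 160.187  604 244.5 241 77
```

```text
[-0.4854, -0.1403, -0.01, 83.19]
```

Request:
jog_arm --deltas '[[[-0.4854,-0.1403,-0.01,83.2,0.0912],[-0.4854,-0.1403,-0.01,83.2,0.0912],[-0.4854,-0.1403,-0.01,83.2,0.0912],[-0.4854,-0.1403,-0.01,83.2,0.0912],[-0.4854,-0.1403,-0.01,83.2,0.0912],[-0.4854,-0.1403,-0.01,83.2,0.0912],[-0.4854,-0.1403,-0.01,83.2,0.0912],[-0.4854,-0.1403,-0.01,83.2,0.0912],[-0.4854,-0.1403,-0.01,83.2,0.0912],[-0.4854,-0.1403,-0.01,83.2,0.0912],[-0.4854,-0.1403,-0.01,83.2,0.0912],[-0.4854,-0.1403,-0.01,83.2,0.0912],[-0.4854,-0.1403,-0.01,83.2,0.0912],[-0.4854,-0.1403,-0.01,83.2,0.0912],[-0.4854,-0.1403,-0.01,83.2,0.0912],[-0.4854,-0.1403,-0.01,83.2,0.0912],[-0.4854,-0.1403,-0.01,83.2,0.0912],[-0.4854,-0.1403,-0.01,83.2,0.0912]]]'

```text
time_s: 2.3
ee_pos: [602.9, 245.6, 241.3]
ee_rot: [180.0, -0.0, 77.1]
force: [0.3, 0.2, 0.2]
gripper_width: 91.2
```

```bash
python3 - <<'E'
from h import *
s=env.grab_frame("side")[:,:,::-1].copy(); st=env.state(); print(st["ee_pos"],st["ee_rot"],st["force"],st["qpos"])
v=cv2.convertScaleAbs(cv2.resize(s[80:190,240:350],None,fx=5,fy=5,interpolation=cv2.INTER_CUBIC),alpha=1.8); cv2.imwrite("pics/a1.png",v)
E
```

```text
[603.0840679  245.52069193 241.34206868] [ 1.79991502e+02 -2.16499983e-02  7.70975769e+01] [ 1.04105606 -0.41291792  1.21532235] [2.11332427e+01 2.49704795e+01 7.78035510e+01 1.35200707e-02
 7.72068095e+01 3.40326759e+01]
```

View pics/a1.png

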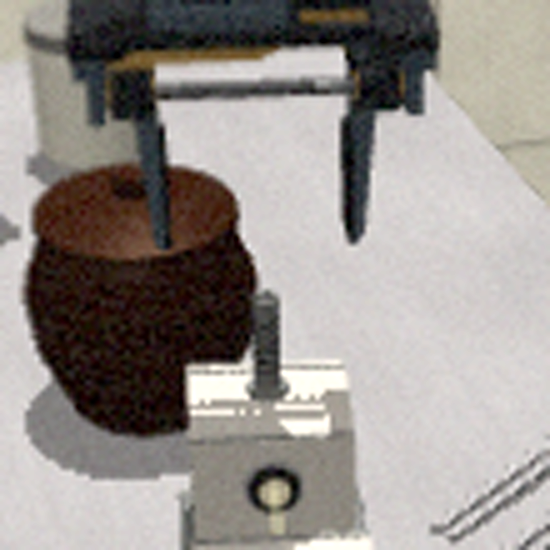

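Request:
jog_arm --deltas '[[[0,0,0.025,0,0.0912],[0,0,0.05,0,0.0912],[0,0,0.07,0,0.0912],[0,0,0.08,0,0.0912],[0,0,0.087,0,0.0912],[0,0,0.087,0,0.0912],[0,0,0.087,0,0.0912]]]'

```text
time_s: 2.93
ee_pos: [604.4, 244.8, 154.8]
ee_rot: [179.9, -0.0, 77.0]
force: [0.4, -0.2, 1.1]
gripper_width: 91.2
```

Request:
jog_arm --deltas '[[[0,0,0,0,0.05],[0,0,0,0,0.03],[0,0,0,0,0.02],[0,0,0,0,0.012],[0,0,0,0,0.008],[0,0,0,0,0.005],[0,0,0,0,0.005],[0,0,0,0,0.005],[0,0,0,0,0.005],[0,0,0,0,0.005],[0,0,0,0,0.005]]]' --grip_force 25

```text
time_s: 3.85
ee_pos: [604.1, 244.5, 153.9]
ee_rot: [-180.0, -0.0, 77.0]
force: [-0.4, 0.4, 0.7]
gripper_width: 20.8
```

Request:
jog_arm --deltas '[[[0,0,0,0,0.005],[0,0,0,0,0.005],[0,0,0,0,0.005],[0,0,0,0,0.005],[0,0,0,0,0.005]]]'

```text
time_s: 4.27
ee_pos: [604.0, 244.5, 153.9]
ee_rot: [-180.0, -0.0, 77.0]
force: [0.1, -0.7, -0.5]
gripper_width: 14.7
```

```bash
python3 - <<'E'
from h import *
s=env.grab_frame("side")[:,:,::-1].copy(); st=env.state(); print(st["ee_pos"],st["ee_rot"],st["force"],st["gripper_width"])
v=cv2.convertScaleAbs(cv2.resize(s[100:190,240:350],None,fx=5,fy=5,interpolation=cv2.INTER_CUBIC),alpha=1.8); cv2.imwrite("pics/a2.png",v)
E
```

```text
[604.00908522 244.4517358  153.93070912] [-1.79997284e+02 -2.81070545e-03  7.69862558e+01] [-0.05286098  0.05396277 -0.78042219] 14.46096263625403
```

View pics/a2.png

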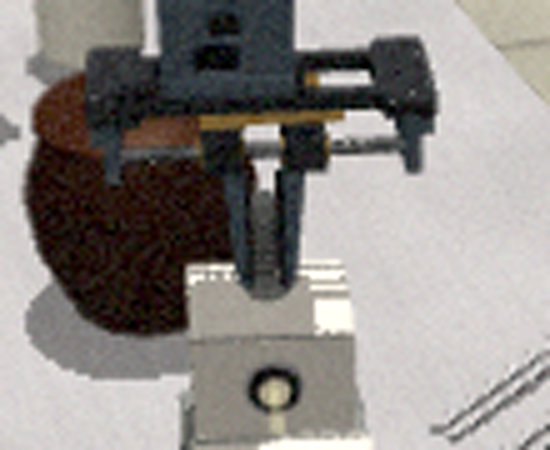

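```bash
python3 plan.py 604 244.5 154 77  604 244.5 218 77 564.2 73.2 218 77
```

```text
[0.0, 0.0, -0.064, 0.0]
[-0.1759, -0.0002, -0.064, 0.0]
```

Request:
jog_arm --deltas '[[[0,0,-0.006,0,0.005],[0,0,-0.016,0,0.005],[0,0,-0.03,0,0.005],[0,0,-0.045,0,0.005],[0,0,-0.057,0,0.005],[0,0,-0.064,0,0.005],[0,0,-0.064,0,0.005],[0,0,-0.064,0,0.005]]]'

```text
time_s: 4.98
ee_pos: [604.1, 244.5, 218.5]
ee_rot: [180.0, -0.0, 77.0]
force: [0.0, -0.2, -0.3]
gripper_width: 14.3
```

Request:
jog_arm --deltas '[[[-0.01,0,0,0,0.005],[-0.03,0,0,0,0.005],[-0.055,0,0,0,0.005],[-0.085,0,0,0,0.005],[-0.115,0,0,0,0.005],[-0.14,0,0,0,0.005],[-0.16,0,0,0,0.005],[-0.171,0,0,0,0.005],[-0.1759,0,0,0,0.005],[-0.1759,0,0,0,0.005],[-0.1759,0,0,0,0.005],[-0.1759,0,0,0,0.005]]]'

```text
time_s: 5.98
ee_pos: [564.6, 74.0, 217.7]
ee_rot: [-180.0, -0.0, 77.0]
force: [-0.0, -0.2, 0.3]
gripper_width: 14.4
```

```bash
cat > look.py <<'E'
from h import *
import sys
n=sys.argv[1]; c,r,w,h,k=map(int,sys.argv[2:7]); a=float(sys.argv[8])
s=env.grab_frame(n)[:,:,::-1].copy(); cv2.imwrite("pics/raw_"+sys.argv[7],s); st=env.state(); print(st["time_s"],st["ee_pos"].round(2),st["ee_rot"].round(2),st["force"].round(2),st["gripper_width"])
v=cv2.convertScaleAbs(cv2.resize(s[r:r+h,c:c+w],None,fx=k,fy=k,interpolation=cv2.INTER_CUBIC),alpha=a); cv2.imwrite("pics/"+sys.argv[7],v)
E
python3 look.py side 270 140 60 75 8 b1.png 1.3; python3 look.py top 270 180 75 60 10 b1t.png 1.5
```

```text
6.0333 [564.62  74.03 217.74] [-1.7999e+02 -2.0000e-02  7.7050e+01] [-0.2   0.18 -1.02] 14.251608924506106
6.0833 [564.6   74.05 217.75] [-1.7999e+02 -2.0000e-02  7.7060e+01] [-0.23  0.04 -0.62] 14.550367203859798
```

View pics/b1.png

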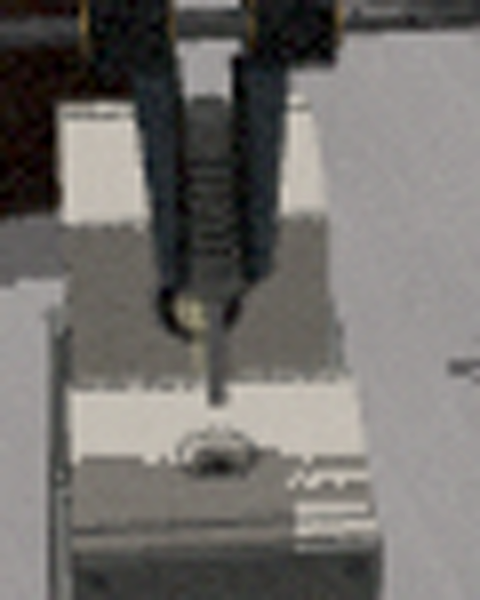

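View pics/b1t.png

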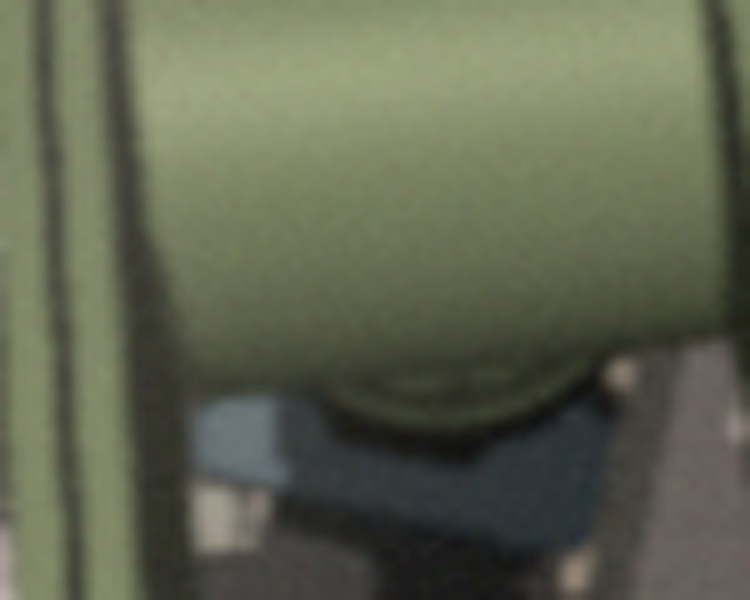

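```bash
python3 - <<'E'
from h import *
sc=lambda x,y:np.array([x,y])/8+[270,140]-.44
print(unproj("side",sc(217,402),143.85),unproj("side",sc(215,454),125), unproj("side",sc(209,97),185+217.74-154+0.07))
# compare with first image at same mouth
E
```

```text
[565.83956411  75.3327048  143.85      ] [564.37267351  74.09366096 125.        ] [567.2784926  79.5822627 248.81     ]
```

Request:
jog_arm --deltas '[[[-0.0003,-0.0005,0.004,0,0.005],[-0.0003,-0.0005,0.01,0,0.005],[-0.0003,-0.0005,0.016,0,0.005],[-0.0003,-0.0005,0.02,0,0.005],[-0.0003,-0.0005,0.02,0,0.005],[-0.0003,-0.0005,0.02,0,0.005],[-0.0003,-0.0005,0.02,0,0.005]]]'

```text
time_s: 6.67
ee_pos: [564.0, 72.9, 198.0]
ee_rot: [180.0, -0.0, 77.0]
force: [-0.3, -0.6, -1.2]
gripper_width: 14.4
```

```bash
python3 look.py side 270 160 60 60 10 b2.png 1.8
```

```text
6.7167 [564.07  72.89 198.17] [ 1.7997e+02 -2.0000e-02  7.6980e+01] [-0.38  0.04 -0.22] 14.723766694815183
```

View pics/b2.png

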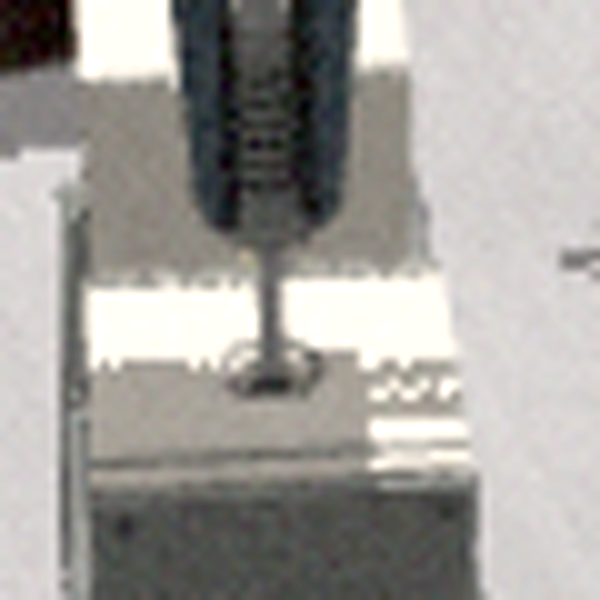

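Request:
jog_arm --deltas '[[[0,0,0.002,0,0.005],[0,0,0.004,0,0.005],[0,0,0.005,0,0.005],[0,0,0.006,0,0.005],[0,0,0.007,0,0.005],[0,0,0.008,0,0.005],[0,0,0.008,0,0.005],[0,0,0.008,0,0.005]]]'

```text
time_s: 7.38
ee_pos: [564.0, 72.9, 190.2]
ee_rot: [180.0, -0.0, 77.0]
force: [-0.4, 0.6, 2.2]
gripper_width: 14.5
```

```bash
python3 look.py side 270 160 60 60 10 b3.png 1.8
```

```text
7.4333 [564.02  72.92 190.2 ] [ 1.7997e+02 -1.0000e-02  7.6990e+01] [-0.82  0.24  2.24] 14.920849502680337
```

View pics/b3.png

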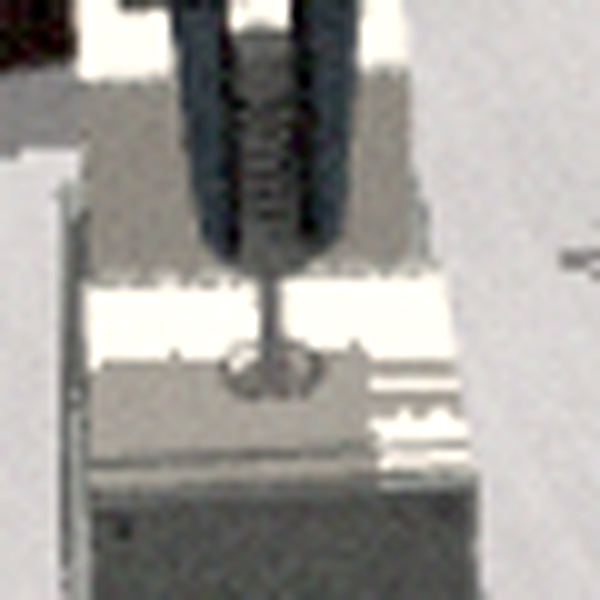

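Request:
jog_arm --deltas '[[[0,0,0.001,0,0.005],[0,0,0.002,0,0.005],[0,0,0.003,0,0.005],[0,0,0.003,0,0.005],[0,0,0.003,0,0.005],[0,0,0.003,0,0.005]]]'

```text
time_s: 7.93
ee_pos: [564.2, 73.0, 188.9]
ee_rot: [179.9, -0.0, 77.0]
force: [-2.1, -0.1, 11.8]
gripper_width: 14.7
```

```bash
python3 look.py side 270 160 60 60 10 b4.png 1.8
```

```text
7.9833 [564.19  72.94 188.93] [ 1.7988e+02 -5.0000e-02  7.6990e+01] [-2.42 -0.08 10.65] 14.602963217100248
```

View pics/b4.png

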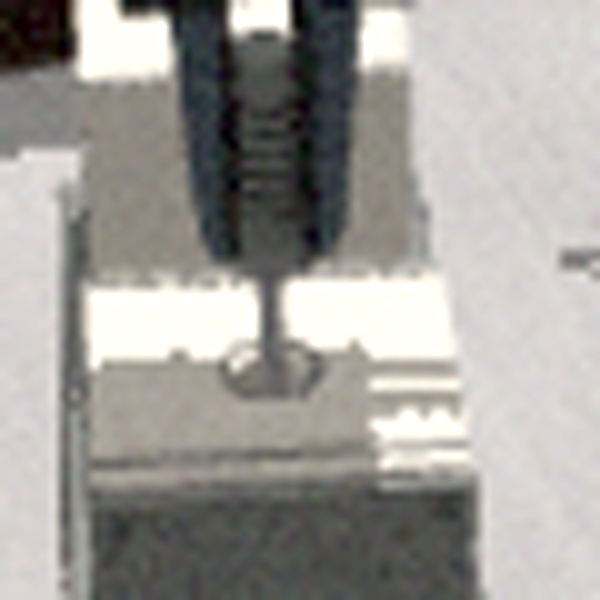

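The force rose to 11 N with the tip held at the expected full travel (115 mm), so the button is right down. I'll lift the stylus and carry it back to the well.

Request:
jog_arm --deltas '[[[0,0,-0.004,0,0.005],[0,0,-0.012,0,0.005],[0,0,-0.022,0,0.005],[0,0,-0.031,0,0.005],[0,0,-0.031,0,0.005],[0,0,-0.031,0,0.005]]]'

```text
time_s: 8.48
ee_pos: [564.1, 73.0, 218.5]
ee_rot: [179.9, -0.0, 77.0]
force: [-0.0, 0.2, 0.3]
gripper_width: 14.6
```

```bash
python3 plan.py 563.7 72.9 218 77  604 244.5 218 77
```

```text
[0.1763, 0.0007, -0.0, 0.0]
```

Request:
jog_arm --deltas '[[[0.01,0,0,0,0.005],[0.03,0,0,0,0.005],[0.055,0,0,0,0.005],[0.085,0,0,0,0.005],[0.115,0.0005,0,0,0.005],[0.14,0.0005,0,0,0.005],[0.16,0.0005,0,0,0.005],[0.171,0.0005,0,0,0.005],[0.1762,0.0005,0,0,0.005],[0.1762,0.0005,0,0,0.005],[0.1762,0.0005,0,0,0.005],[0.1762,0.0005,0,0,0.005],[0.1762,0.0005,0,0,0.005]]]'

```text
time_s: 9.57
ee_pos: [603.9, 243.3, 218.2]
ee_rot: [180.0, 0.0, 76.9]
force: [0.0, 0.4, -0.7]
gripper_width: 14.8
```

```bash
python3 look.py side 265 110 60 75 8 c1.png 1.3
```

```text
9.6167 [603.96 243.43 218.22] [179.99   0.    76.91] [ 0.21  0.5  -0.52] 14.340030961433978
```

View pics/c1.png

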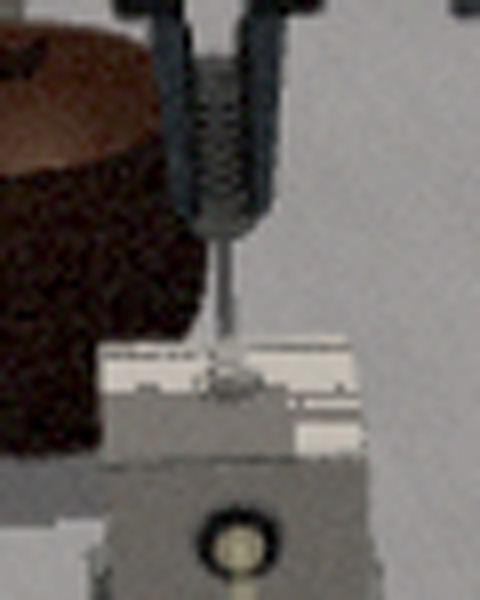

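```bash
python3 - <<'E'
from h import *
sc=lambda x,y:np.array([x,y])/8+[265,110]-.44
print(unproj("side",sc(226,348),144.3),unproj("side",sc(233,380),125))
a=T(583,153.1,-13.1)
print(((proj("side",[(604.3,244.7,125),(604.0,243.4,144.3),(604,243.4,125)])-[265,110]+.44)*8).round(0))
s=cv2.imread("pics/raw_c1.png")
cv2.imwrite("pics/c1z.png",cv2.convertScaleAbs(cv2.resize(s[140:165,280:310],None,fx=22,fy=22,interpolation=cv2.INTER_CUBIC),alpha=1.2))
E
```

```text
[603.26939105 237.49267438 144.3       ] [607.7824517  246.20361029 125.        ]
[[225. 384.]
 [223. 339.]
 [225. 386.]]
```

View pics/c1z.png

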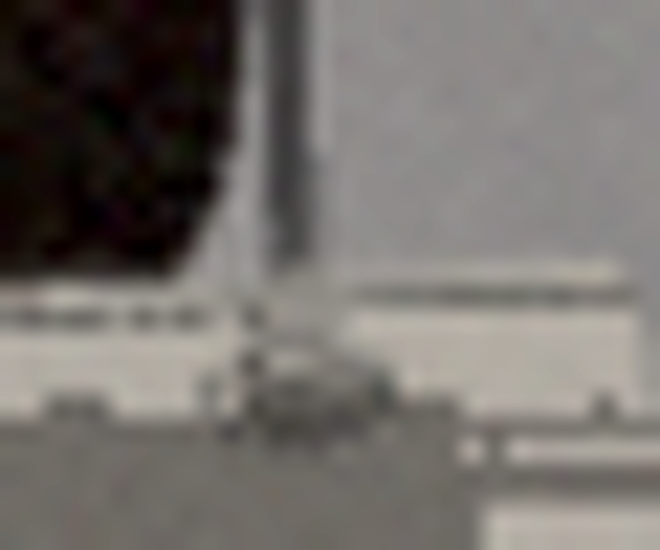

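```bash
python3 - <<'E'
from h import *
sc=lambda x,y:np.array([x,y])/22+[280,140]-.48
for y in (262,285): print(unproj("side",sc(290,y),144.3))
print(unproj("side",sc(305,395),125))
E
```

```text
[605.36324425 245.77823538 144.3       ]
[603.83501087 240.51399246 144.3       ]
[606.369838   244.39658276 125.        ]
```

Request:
jog_arm --deltas '[[[0.0006,0.0006,0.0,0,0.005],[0.0006,0.0006,0.005,0,0.005],[0.0006,0.0006,0.012,0,0.005],[0.0006,0.0006,0.02,0,0.005],[0.0006,0.0006,0.027,0,0.005],[0.0006,0.0006,0.03,0,0.005],[0.0006,0.0006,0.03,0,0.005]]]'

```text
time_s: 10.2
ee_pos: [604.1, 244.7, 186.3]
ee_rot: [-179.9, 0.1, 77.0]
force: [-0.7, 0.7, -1.0]
gripper_width: 14.7
```

```bash
python3 look.py side 265 110 60 75 8 c2.png 1.3
```

```text
10.25 [604.44 244.86 187.14] [-1.7993e+02  4.0000e-02  7.6990e+01] [ 0.52  0.06 -0.68] 14.024204441878103
```

View pics/c2.png

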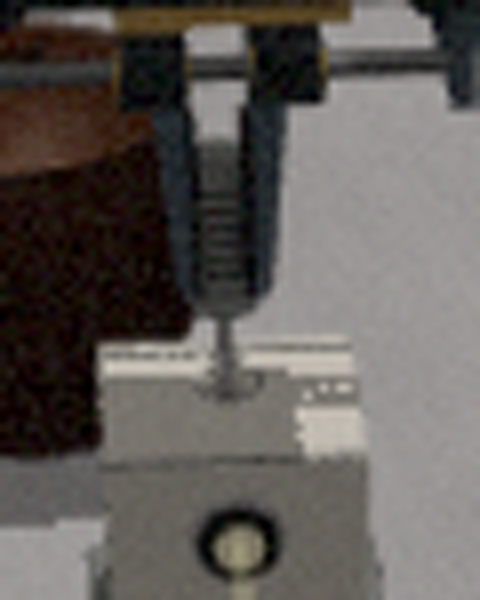

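The shaft is in the well at about (228,380), and no contact force is showing. I'll lower it the rest of the way.

Request:
jog_arm --deltas '[[[0,0,0.006,0,0.005],[0,0,0.014,0,0.005],[0,0,0.022,0,0.005],[0,0,0.029,0,0.005],[0,0,0.032,0,0.005],[0,0,0.033,0,0.005],[0,0,0.033,0,0.005],[0,0,0.033,0,0.005]]]'

```text
time_s: 10.92
ee_pos: [604.9, 245.0, 155.1]
ee_rot: [180.0, -0.0, 77.0]
force: [0.3, -0.0, 0.5]
gripper_width: 14.4
```

```bash
python3 look.py side 265 110 60 75 8 c3.png 1.3
```

```text
10.9667 [604.96 244.98 155.27] [ 1.7997e+02 -3.0000e-02  7.6980e+01] [-0.16  0.4   0.32] 14.721872063269675
```

View pics/c3.png

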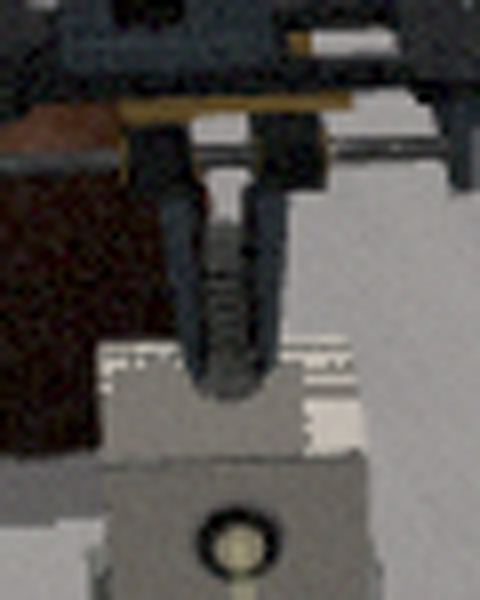

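Request:
jog_arm --deltas '[[[0,0,0.001,0,0.005],[0,0,0.001,0,0.005],[0,0,0.001,0,0.018],[0,0,0.001,0,0.022],[0,0,0.001,0,0.03],[0,0,0.001,0,0.04],[0,0,0.001,0,0.05],[0,0,0.001,0,0.06],[0,0,0.001,0,0.06],[0,0,0.001,0,0.06],[0,0,0.001,0,0.06]]]'

```text
time_s: 11.88
ee_pos: [604.7, 244.9, 154.0]
ee_rot: [-180.0, -0.0, 77.0]
force: [-0.5, 1.0, -0.5]
gripper_width: 59.6
```

Request:
jog_arm --deltas '[[[0,0,-0.01,0,0.06],[0,0,-0.03,0,0.06],[0,0,-0.06,0,0.06],[0,0,-0.09,0,0.06],[0,0,-0.1,0,0.06]]]'

```text
time_s: 12.3
ee_pos: [606.5, 245.6, 259.9]
ee_rot: [179.6, -0.3, 77.0]
force: [1.2, -0.7, 1.4]
gripper_width: 60.1
```

```bash
python3 look.py side 255 90 80 110 5 c4.png 1.3; python3 plan.py 604.7 245 254 77 554.7 -352.5 254 80
```

```text
12.35 [606.74 245.7  260.19] [179.51  -0.34  76.99] [1.56 0.51 1.82] 60.35411964075643
[-0.5934, 0.0857, -0.0, -3.0]
```

View pics/c4.png

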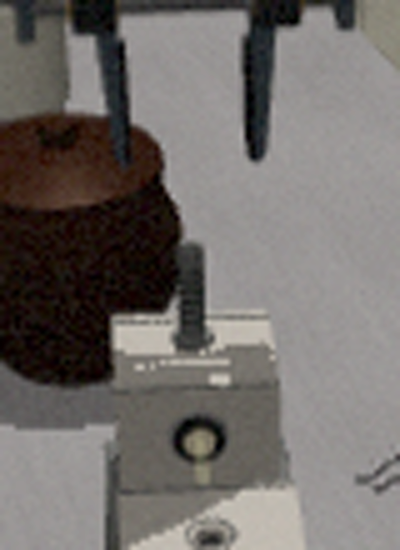

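```bash
python3 - <<'E'
from h import *
for n in("top","side"):
    im=cv2.imread(f"pics/{n}0.png")
    k=8; xs=np.arange(525,585,1/k); ys=np.arange(-385,-325,1/k)
    for zz in (71,):
        # rows: x decreasing upward ; cols: y decreasing right
        X,Y=np.meshgrid(xs[::-1],ys[::-1],indexing='ij')
        uv=proj(n,np.c_[X.ravel(),Y.ravel(),np.full(X.size,zz)]).reshape(X.shape+(2,)).astype(np.float32)
        v=cv2.remap(im,uv[...,0],uv[...,1],cv2.INTER_CUBIC)
        v=cv2.convertScaleAbs(v,alpha=1.2)
        for i in range(0,480,80): cv2.line(v,(i,0),(i,479),(0,200,0),1);cv2.line(v,(0,i),(479,i),(0,200,0),1)
        cv2.imwrite(f"pics/r_{n}.png",v)
E
```

```text
(no output)
```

View pics/r_top.png

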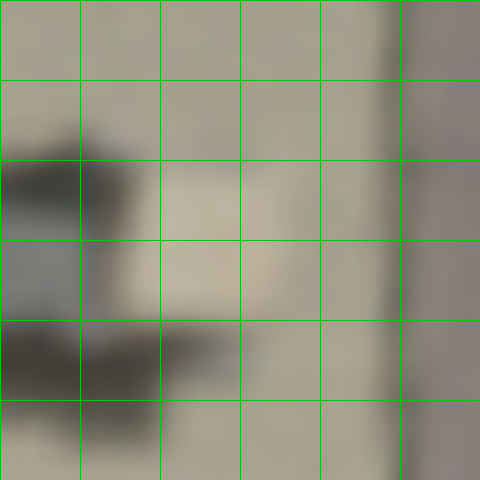

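View pics/r_side.png

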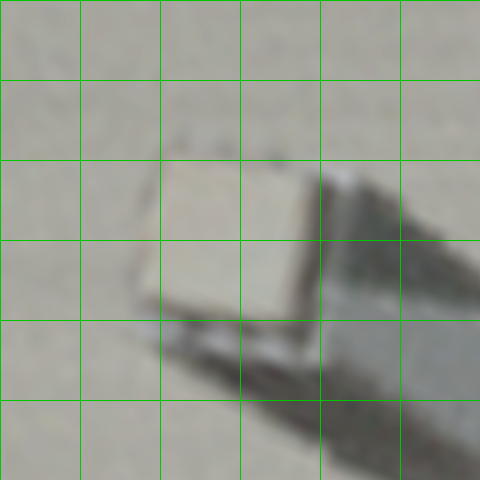

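```bash
python3 plan.py 604.7 245 254 77 554.7 -352.2 254 81.5 554.7 -352.2 160 81.5
```

```text
[-0.5931, 0.0856, -0.0, -4.5]
[-0.5931, 0.0856, 0.094, -4.5]
```

Request:
jog_arm --deltas '[[[-0.03,0.0043,0,0,0.06],[-0.07,0.0101,0,0,0.06],[-0.11,0.0159,0,-1,0.06],[-0.15,0.0216,0,-2,0.06],[-0.19,0.0274,0,-3,0.06],[-0.23,0.0332,0,-4.5,0.06],[-0.27,0.039,0,-4.5,0.06],[-0.31,0.0447,0,-4.5,0.06],[-0.35,0.0505,0,-4.5,0.06],[-0.39,0.0563,0,-4.5,0.06],[-0.43,0.0621,0,-4.5,0.06],[-0.47,0.0678,0,-4.5,0.06],[-0.51,0.0736,0,-4.5,0.06],[-0.54,0.0779,0,-4.5,0.06],[-0.57,0.0823,0,-4.5,0.06],[-0.585,0.0844,0,-4.5,0.06],[-0.5931,0.0856,0,-4.5,0.06],[-0.5931,0.0856,0.02,-4.5,0.06],[-0.5931,0.0856,0.06,-4.5,0.06],[-0.5931,0.0856,0.094,-4.5,0.06]]]'

```text
time_s: 14.02
ee_pos: [554.9, -351.0, 159.1]
ee_rot: [179.9, -0.0, 81.5]
force: [-0.2, 0.5, 0.0]
gripper_width: 59.8
```

```bash
python3 look.py side 290 250 140 150 5 d1.png 1.3;python3 look.py top 400 170 100 80 7 d1t.png 1.3
```

```text
14.0667 [ 551.01 -348.27  150.66] [-179.26   -0.4    81.54] [-1.72  2.   -4.77] 60.05890881394632
14.1167 [ 551.4  -348.5   153.52] [-179.28   -0.38   81.55] [-1.44 -0.63 -0.21] 59.63357459270047
```

View pics/d1.png

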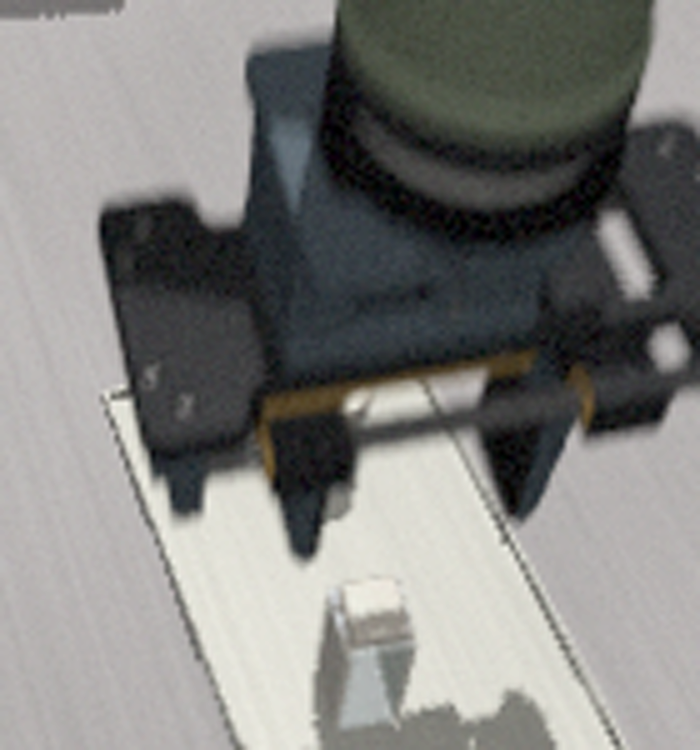

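View pics/d1t.png

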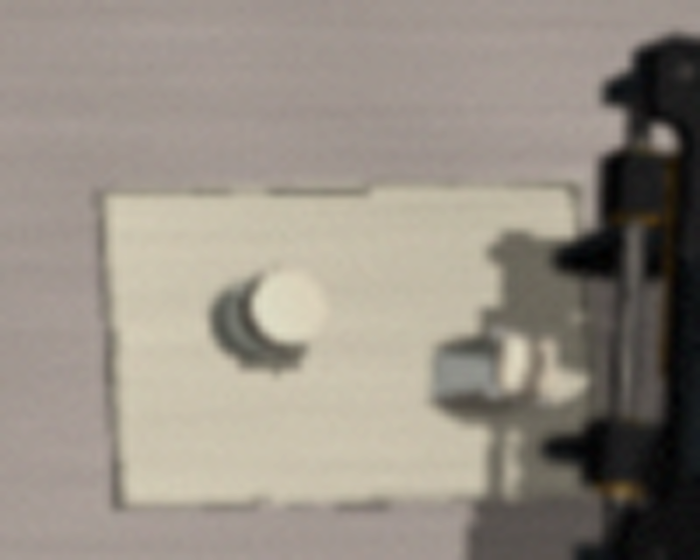

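Request:
jog_arm --deltas '[[[0,0,0,0,0.06],[0,0,0,0,0.06],[0,0,0.02,0,0.06],[0,0,0.04,0,0.06],[0,0,0.055,0,0.06],[0,0,0.06,0,0.06],[0,0,0.06,0,0.06],[0,0,0.06,0,0.06]]]'

```text
time_s: 14.78
ee_pos: [555.8, -352.8, 102.0]
ee_rot: [179.8, 0.1, 81.5]
force: [0.1, -0.1, 0.3]
gripper_width: 60.4
```

```bash
python3 look.py side 290 250 140 150 5 d2.png 1.3;python3 look.py top 430 170 80 90 7 d2t.png 1.3
```

```text
14.8333 [ 555.85 -352.86  102.21] [1.7979e+02 9.0000e-02 8.1490e+01] [-0.39  0.45 -0.25] 59.816550622094006
14.8833 [ 555.72 -352.86  102.07] [1.798e+02 9.000e-02 8.149e+01] [ 0.93  0.3  -1.32] 59.84666528425443
```

View pics/d2.png

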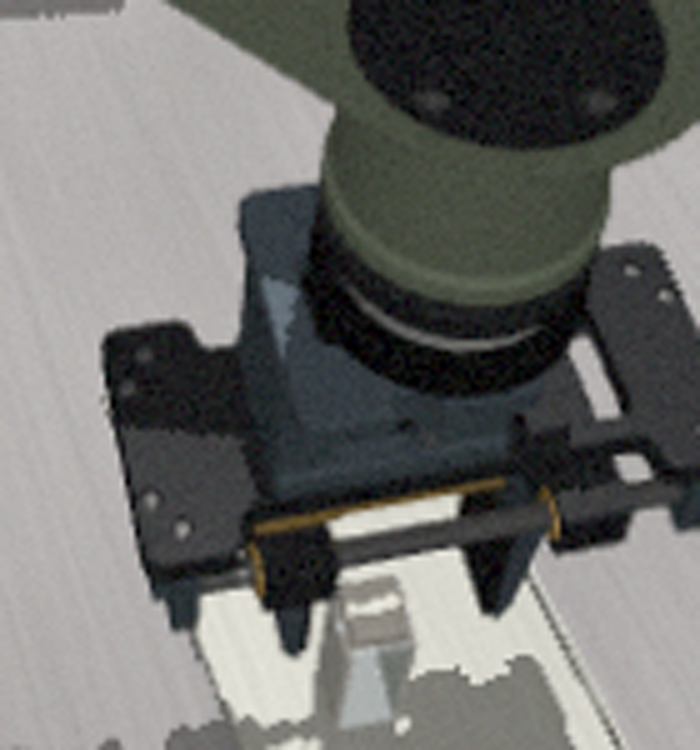

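View pics/d2t.png

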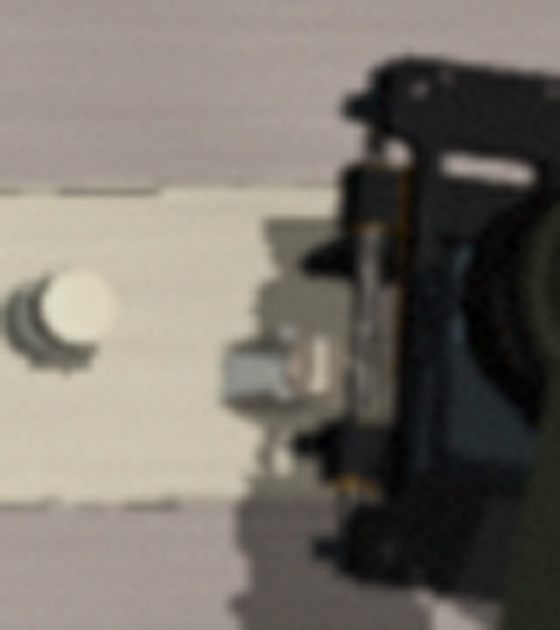

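```bash
python3 - <<'E'
from h import *
s=lambda x,y:np.array([x,y])/5+[290,250]-.4
t=lambda x,y:np.array([x,y])/7+[430,170]-.43
print("tips side",unproj("side",s(293,652),85),unproj("side",s(492,612),85))
print("tips top",unproj("top",t(310,262),85),unproj("top",t(300,440),85))
print("cell side", unproj("side",s(371,600),71),"top",unproj("top",t(312,364),71))
E
```

```text
tips side [ 519.86718162 -363.46616189   85.        ] [ 587.66029953 -373.39619319   85.        ]
tips top [ 592.30331244 -344.66770769   85.        ] [ 524.92557992 -335.67399914   85.        ]
cell side [ 555.33235297 -350.40535975   71.        ] top [ 554.63157854 -348.29999905   71.        ]
```

Request:
jog_arm --deltas '[[[0,0,0.015,0,0.06],[0,0,0.03,0,0.06],[0,0,0.045,0,0.06],[0,0,0.054,0,0.06],[0,0,0.057,0,0.06],[0,0,0.057,0,0.06],[0,0,0.057,0,0.06],[0,0,0.057,0,0.06]]]'

```text
time_s: 15.55
ee_pos: [555.3, -352.7, 44.1]
ee_rot: [179.9, 0.0, 81.5]
force: [-1.2, -0.2, 0.1]
gripper_width: 60.1
```

```bash
python3 look.py side 290 280 140 120 5 d3.png 1.3;python3 look.py top 430 170 80 90 7 d3t.png 1.3
```

```text
15.6 [ 555.24 -352.62   44.05] [1.7989e+02 4.0000e-02 8.1490e+01] [ 0.1  -0.31 -0.07] 60.11937972828167
15.65 [ 555.1  -352.56   43.91] [1.7991e+02 4.0000e-02 8.1490e+01] [-0.23 -0.66  0.22] 60.11262625375658
```

View pics/d3.png

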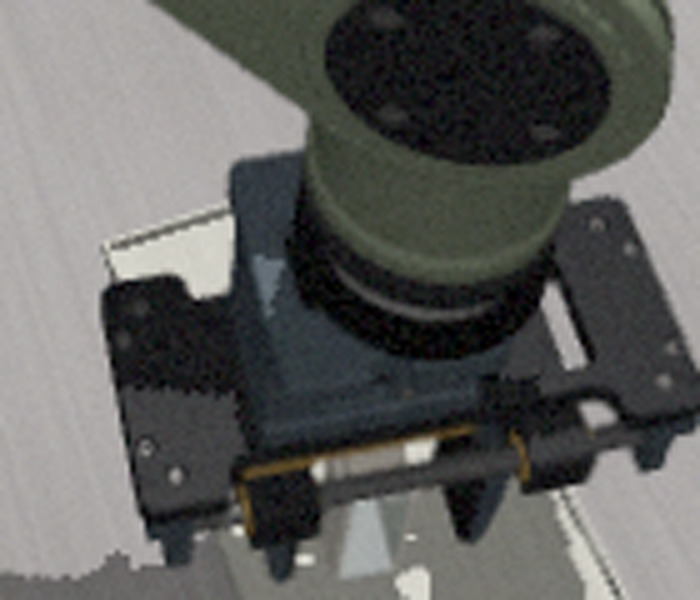

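View pics/d3t.png

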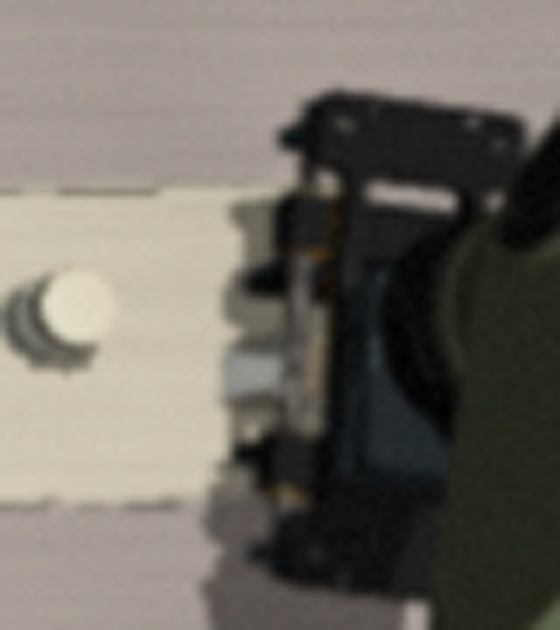

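Request:
jog_arm --deltas '[[[0,0,0,0,0.045],[0,0,0,0,0.038],[0,0,0,0,0.034],[0,0,0,0,0.031],[0,0,0,0,0.029],[0,0,0,0,0.027],[0,0,0,0,0.025],[0,0,0,0,0.023],[0,0,0,0,0.02],[0,0,0,0,0.015],[0,0,0,0,0.015],[0,0,0,0,0.015],[0,0,0,0,0.015],[0,0,0,0,0.015]]]' --grip_force 15

```text
time_s: 16.82
ee_pos: [554.6, -352.2, 42.9]
ee_rot: [-180.0, -0.0, 81.5]
force: [-0.6, 0.1, 0.6]
gripper_width: 24.8
```

Request:
jog_arm --deltas '[[[0,0,-0.004,0,0.015],[0,0,-0.012,0,0.015],[0,0,-0.025,0,0.015],[0,0,-0.04,0,0.015],[0,0,-0.06,0,0.015],[0,0,-0.08,0,0.015],[0,0,-0.1,0,0.015],[0,0,-0.12,0,0.015],[0,0,-0.14,0,0.015],[0,0,-0.152,0,0.015],[0,0,-0.16,0,0.015],[0,0,-0.16,0,0.015],[0,0,-0.16,0,0.015]]]'

```text
time_s: 17.9
ee_pos: [554.4, -352.2, 203.1]
ee_rot: [180.0, 0.0, 81.5]
force: [-0.1, -0.2, -0.3]
gripper_width: 24.8
```

```bash
python3 look.py side 310 200 120 120 5 e1.png 1.3;python3 look.py top 430 170 120 90 6 e1t.png 1.3
python3 plan.py 554.7 -352.2 203 81.5  583 153.1 203 77
```

```text
17.95 [ 554.13 -351.95  202.19] [-1.7992e+02 -4.0000e-02  8.1490e+01] [-0.11  0.16 -0.15] 25.03380077677068
18.0 [ 554.01 -351.87  201.73] [-1.7988e+02 -6.0000e-02  8.1490e+01] [-0.    0.59 -0.06] 24.92169254288053
[0.5039, -0.0467, -0.0, 4.5]
```

View pics/e1.png

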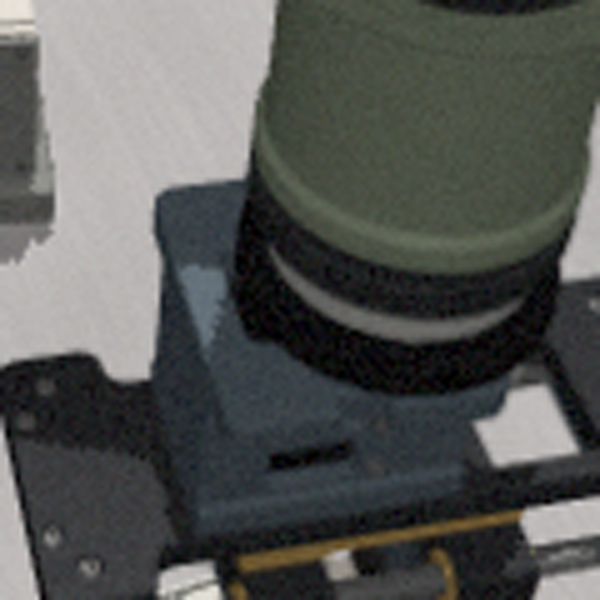

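View pics/e1t.png

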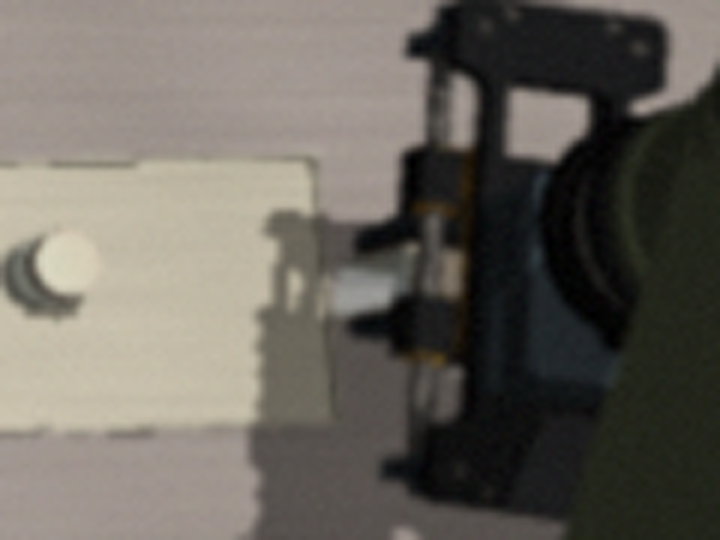

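```bash
python3 - <<'E'
from wf import *
t=cv2.imread("pics/raw_e1t.png")
v=cv2.resize(t[205:235,478:512],None,fx=20,fy=20,interpolation=cv2.INTER_CUBIC); cv2.imwrite("pics/e1z.png",cv2.convertScaleAbs(v,alpha=1.5))
draw(t,"top",(478,205,34,30),20,554,-351.9,-8.5,"pics/e1w.png",z0=3+158.8)
E
```

```text
(no output)
```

View pics/e1z.png

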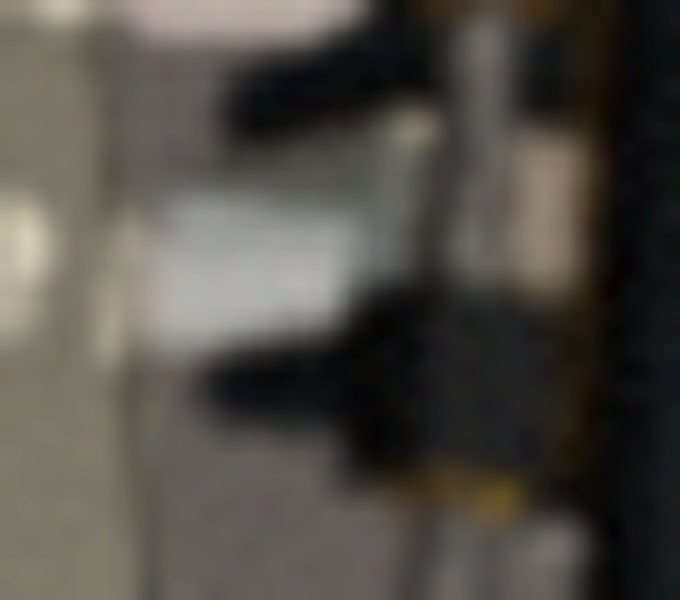

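View pics/e1w.png

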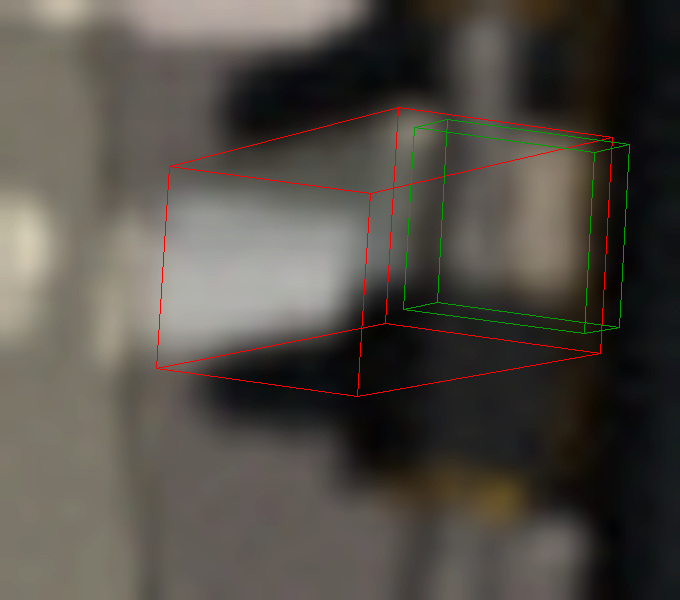

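The bright patch is the cell's base seen through the +y window, and the walls under the fingers are the opaque ones, so the grip is on the frosted faces. Next I'll carry the cell above the gap.

Request:
jog_arm --deltas '[[[0.01,-0.0009,0,0,0.015],[0.03,-0.0028,0,0,0.015],[0.06,-0.0056,0,0.5,0.015],[0.09,-0.0083,0,1,0.015],[0.12,-0.0111,0,1.5,0.015],[0.15,-0.0139,0,2,0.015],[0.18,-0.0167,0,2.5,0.015],[0.21,-0.0195,0,3,0.015],[0.24,-0.0222,0,3.5,0.015],[0.27,-0.025,0,4,0.015],[0.3,-0.0278,0,4.5,0.015],[0.33,-0.0306,0,4.5,0.015],[0.36,-0.0334,0,4.5,0.015],[0.39,-0.0361,0,4.5,0.015],[0.42,-0.0389,0,4.5,0.015],[0.45,-0.0417,0,4.5,0.015],[0.475,-0.044,0,4.5,0.015],[0.492,-0.0456,0,4.5,0.015],[0.501,-0.0464,0,4.5,0.015],[0.504,-0.0467,0,4.5,0.015]]]'

```text
time_s: 19.67
ee_pos: [582.3, 154.8, 202.2]
ee_rot: [-179.9, 0.0, 77.1]
force: [-0.3, -0.8, 0.0]
gripper_width: 25.1
```

Request:
jog_arm --deltas '[[[0,0,0,0,0.015],[0,0,0,0,0.015],[0,0,0,0,0.015],[0,0,0,0,0.015]]]'

```text
time_s: 20.0
ee_pos: [583.0, 152.0, 203.0]
ee_rot: [-180.0, 0.0, 76.9]
force: [0.1, 0.5, 0.3]
gripper_width: 25.0
```

```bash
python3 look.py side 260 110 80 110 5 f1.png 1.3;python3 look.py top 230 170 120 90 6 f1t.png 1.3
```

```text
20.05 [583.03 152.16 203.02] [180.     0.    76.91] [-0.25  0.33 -0.78] 24.650795513424786
20.1 [583.07 152.29 203.05] [179.99  -0.    76.92] [-0.33  0.51 -1.31] 24.768925560548652
```

View pics/f1.png

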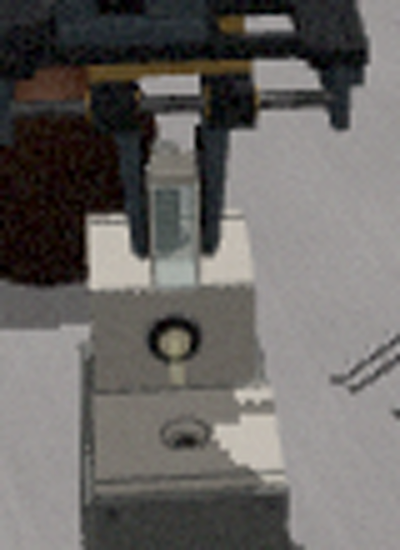

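View pics/f1t.png

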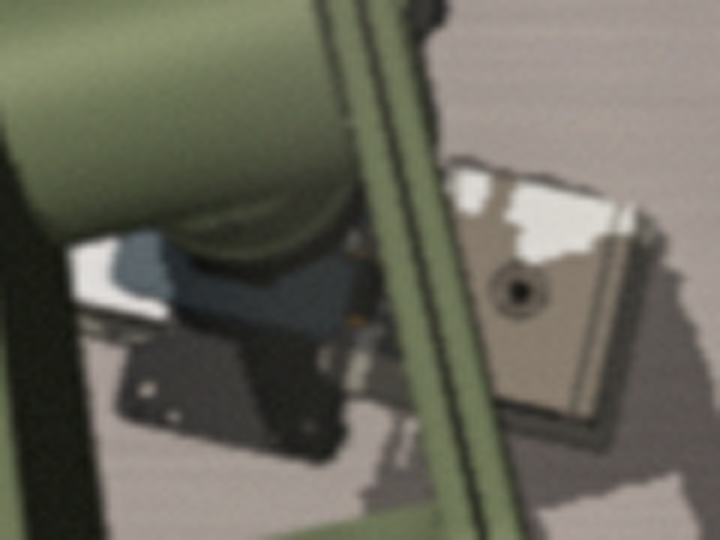

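```bash
python3 - <<'E'
from wf import *
t=cv2.imread("pics/raw_f1.png")
v=cv2.resize(t[130:172,275:315],None,fx=14,fy=14,interpolation=cv2.INTER_CUBIC); cv2.imwrite("pics/f1z.png",cv2.convertScaleAbs(v,alpha=1.5))
draw(t,"side",(275,130,40,42),14,583.05,152.2,-13,"pics/f1w.png",z0=163.1)
print(((proj("side",T(583.05,152.2,-13)(np.array([(a,b,c) for c in(163.1,223.1) for a in(-12.5,12.5) for b in(-12.5,12.5)])))-[275,130]+.5)*14).round(0))
E
```

```text
[[212. 540.]
 [205. 463.]
 [351. 533.]
 [341. 456.]
 [200. 252.]
 [193. 179.]
 [345. 246.]
 [335. 173.]]
```

View pics/f1z.png

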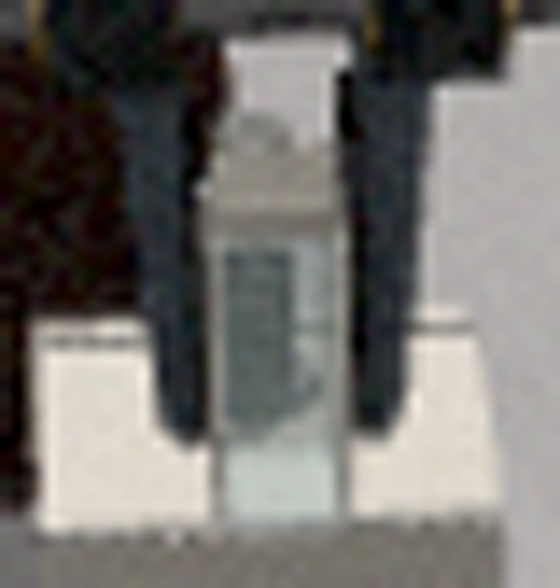

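View pics/f1w.png

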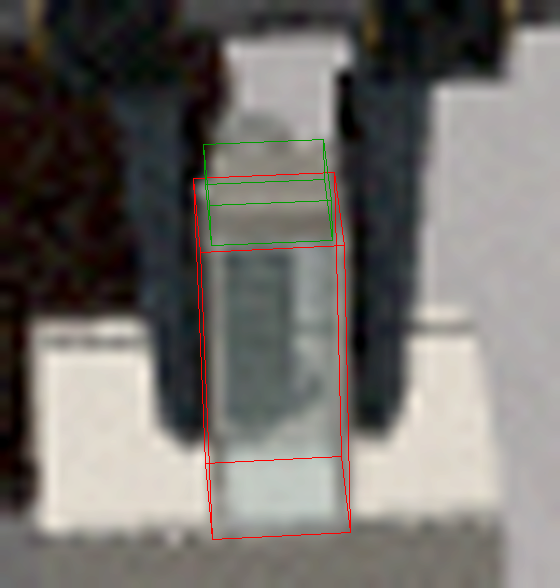

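Request:
jog_arm --deltas '[[[0,0,0.004,0,0.015],[0,0,0.012,0,0.015],[0,0,0.022,0,0.015],[0,0,0.032,0,0.015],[0,0,0.042,0,0.015],[0,0,0.052,0,0.015],[0,0,0.062,0,0.015],[0,0,0.072,0,0.015],[0,0,0.082,0,0.015],[0,0,0.09,0,0.015],[0,0,0.095,0,0.015],[0,0,0.098,0,0.015],[0,0,0.098,0,0.015],[0,0,0.098,0,0.015],[0,0,0.098,0,0.015]]]'

```text
time_s: 21.35
ee_pos: [583.4, 153.2, 105.5]
ee_rot: [179.9, -0.0, 77.0]
force: [-0.4, 0.3, -1.0]
gripper_width: 24.5
```

```bash
python3 look.py side 265 130 60 75 8 g1.png 1.4;python3 look.py top 230 170 120 90 6 g1t.png 1.3
```

```text
21.4 [583.42 153.24 105.56] [ 1.7993e+02 -4.0000e-02  7.6990e+01] [-0.02 -0.03 -0.24] 24.763318862337638
21.45 [583.35 153.21 105.54] [ 1.7994e+02 -3.0000e-02  7.6990e+01] [ 0.21  0.26 -0.5 ] 24.670625122677038
```

View pics/g1.png

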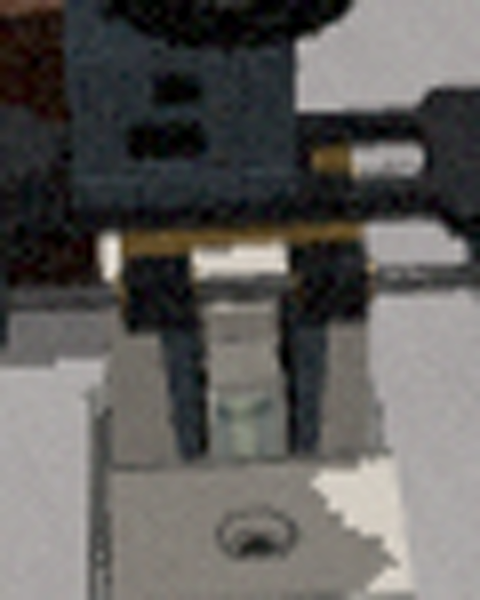

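View pics/g1t.png

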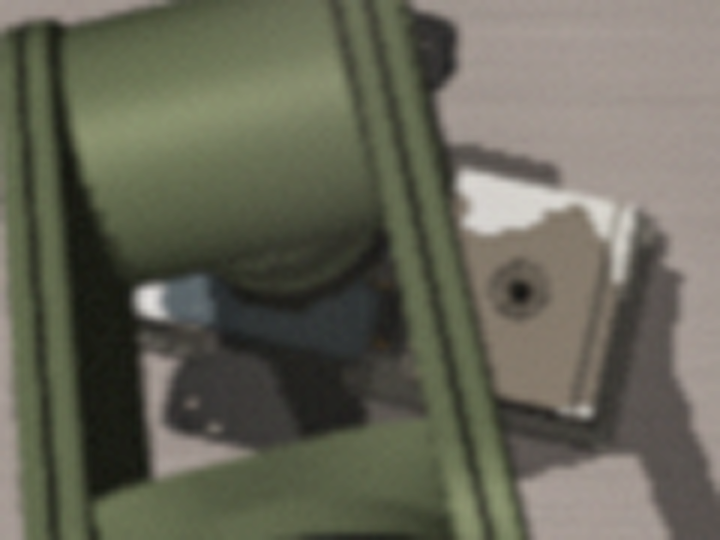

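```bash
python3 - <<'E'
from wf import *
t=cv2.imread("pics/raw_g1.png")
off=(272,158,46,48);k=12
cv2.imwrite("pics/g1z.png",cv2.convertScaleAbs(cv2.resize(t[158:206,272:318],None,fx=k,fy=k,interpolation=cv2.INTER_CUBIC),alpha=1.6))
draw(t,"side",off,k,583.4,153.2,-13,"pics/g1w.png",z0=65.5)
v=cv2.imread("pics/g1w.png")
for (mx,my,yw),col in (((583,153.1,-13.1),(255,0,0)),((584.1,151.8,-13.6),(255,0,255))):
    m=T(mx,my,yw)
    for P in ([(-45,-43.5,125),(45,-43.5,125),(45,-123.5,125),(-45,-123.5,125)],[(7.5*np.cos(a),-82+7.5*np.sin(a),125) for a in np.linspace(0,6.28,25)]):
        q=((proj("side",m(np.array(P)))-[272,158]+.5)*k).astype(int); cv2.polylines(v,[q.reshape(-1,1,2)],True,col,1)
cv2.imwrite("pics/g1w.png",v)
E
```

```text
(no output)
```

View pics/g1z.png

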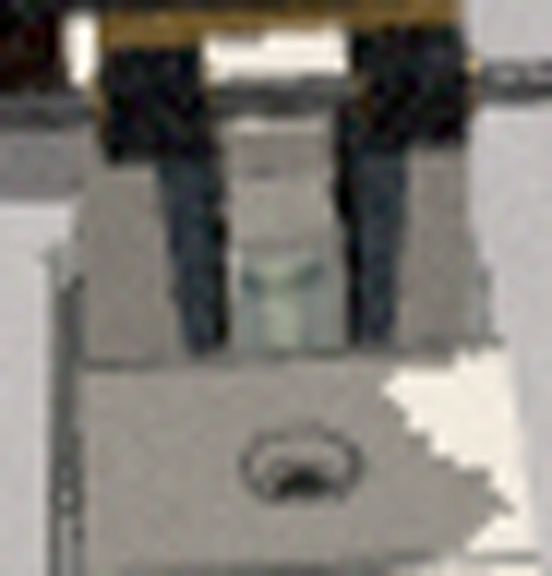

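View pics/g1w.png

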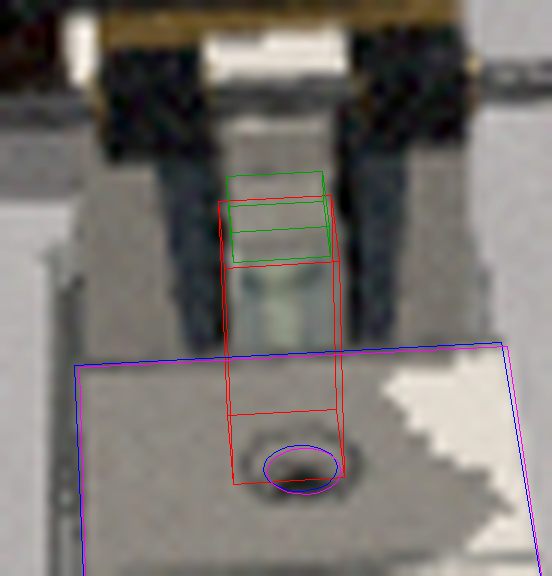

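```bash
python3 - <<'E'
from h import *
P=np.array([(a,b,186.) for a in(-16,16) for b in(-16,0,16)])
print("pred f1z",((proj("side",T(583.05,152.2,-13)(P))-[275,130]+.5)*14).round(0).tolist())
print("obs left tip ~(190,440) right (378,433)")
P[:,2]=88.5
print("pred g1z",((proj("side",T(583.4,153.2,-13)(P))-[272,158]+.5)*12).round(0).tolist())
for l in("cell_mid",):
    for _ in range(2):print(env.look_for("side",l)[:2])
print(env.look_for("top","cell_mid")[:2])
im=env.grab_frame("top")
E
```

```text
pred f1z [[189.0, 445.0], [185.0, 396.0], [181.0, 348.0], [370.0, 436.0], [363.0, 387.0], [357.0, 340.0]]
obs left tip ~(190,440) right (378,433)
pred g1z [[215.0, 414.0], [211.0, 370.0], [208.0, 327.0], [360.0, 406.0], [355.0, 362.0], [349.0, 319.0]]
[{'xyz': [580.3, 142.3, 121.7], 'conf': 0.42}]
[{'xyz': [580.3, 142.3, 121.7], 'conf': 0.42}]
[]
```

```bash
python3 - <<'E'
from h import *
P=np.array([(a,b,202-17.) for a in(-18,18) for b in(-16,0,16)])
print("pred e1z",((proj("top",T(554.0,-351.9,-8.5)(P))-[478,205]+.5)*20).round(0).tolist())
P=np.array([(a,b,102-17.) for a in(-35,35) for b in(-16,0,16)])
print("pred d2t",((proj("top",T(555.8,-352.9,-8.5)(P))-[430,170]+.5)*7).round(0).tolist())
print("pred d2",((proj("side",T(555.8,-352.9,-8.5)(P))-[290,250]+.5)*5).round(0).tolist())
S=np.array([(a,b,71.) for a in(-10.5,10.5) for b in(-10.5,10.5)])
print("stopper d2t",((proj("top",T(555,-352.2,-8.5)(S))-[430,170]+.5)*7).round(0).tolist())
print("stopper d2",((proj("side",T(555,-352.2,-8.5)(S))-[290,250]+.5)*5).round(0).tolist())
for n,c,r,f in (("raw_d2t.png",465,195,"d2tz"),("raw_d2.png",335,350,"d2z")):
    t=cv2.imread("pics/"+n); cv2.imwrite("pics/%s.png"%f,cv2.convertScaleAbs(cv2.resize(t[r:r+45,c:c+60],None,fx=12,fy=12,interpolation=cv2.INTER_CUBIC),alpha=1.4))
pt=lambda n,q,o,k:((proj(n,q)-o+.5)*k).round(0).tolist()
for n,o in (("top",[465,195]),("side",[335,350])): print(n,pt(n,T(555.8,-352.9,-8.5)(P),o,12),pt(n,T(555,-352.2,-8.5)(S),o,12))
E
```

```text
pred e1z [[474.0, 430.0], [342.0, 412.0], [210.0, 394.0], [492.0, 132.0], [360.0, 113.0], [229.0, 95.0]]
pred d2t [[375.0, 456.0], [333.0, 450.0], [291.0, 444.0], [387.0, 273.0], [346.0, 267.0], [304.0, 261.0]]
pred d2 [[291.0, 654.0], [279.0, 607.0], [267.0, 561.0], [494.0, 614.0], [479.0, 568.0], [464.0, 524.0]]
stopper d2t [[347.0, 394.0], [293.0, 387.0], [351.0, 340.0], [297.0, 333.0]]
stopper d2 [[351.0, 641.0], [335.0, 582.0], [411.0, 630.0], [394.0, 571.0]]
top [[222.0, 481.0], [150.0, 471.0], [79.0, 462.0], [243.0, 168.0], [172.0, 158.0], [101.0, 148.0]] [[176.0, 376.0], [83.0, 363.0], [182.0, 283.0], [90.0, 270.0]]
side [[158.0, 369.0], [129.0, 256.0], [102.0, 148.0], [646.0, 272.0], [609.0, 164.0], [574.0, 59.0]] [[304.0, 339.0], [264.0, 197.0], [447.0, 311.0], [404.0, 170.0]]
```

View pics/d2tz.png

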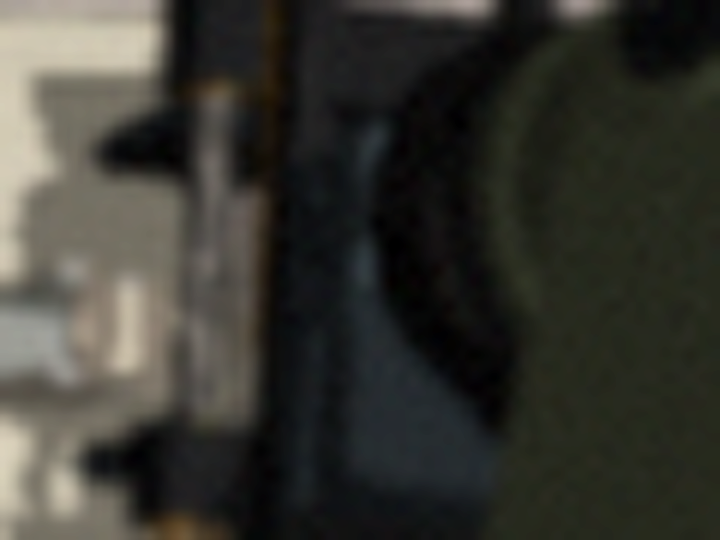

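View pics/d2z.png

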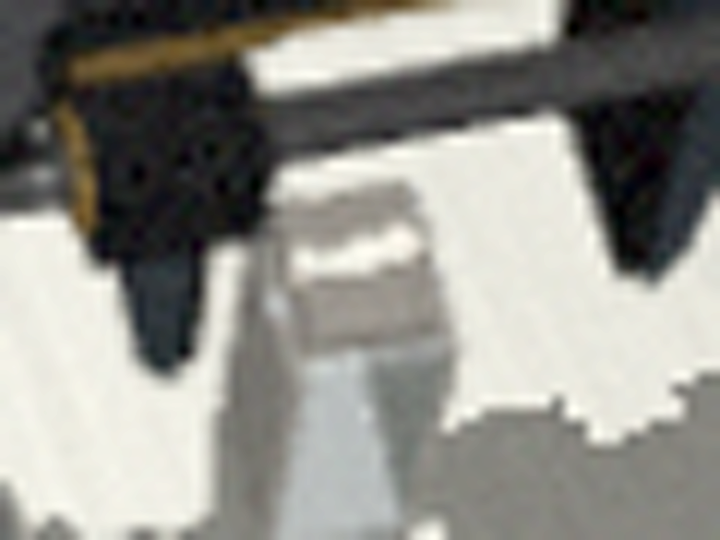

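Request:
jog_arm --deltas '[[[-0.001,0,0,0,0.015],[-0.0025,0,0,0,0.015],[-0.0025,0,0,0,0.015],[-0.0025,0,0,0,0.015],[-0.0025,0,0,0,0.015],[-0.0025,0,0,0,0.015],[-0.0025,0,0,0,0.015],[-0.0025,0,0,0,0.015]]]'

```text
time_s: 22.32
ee_pos: [582.5, 150.7, 104.9]
ee_rot: [180.0, -0.0, 77.0]
force: [0.9, -1.3, -0.6]
gripper_width: 24.7
```

```bash
python3 look.py side 255 110 80 100 6 h1.png 1.4;python3 look.py side 0 0 640 400 1 h1f.png 1.2;python3 look.py top 0 0 640 400 1 h1t.png 1.2
```

```text
22.3667 [582.46 150.75 104.94] [ 1.800e+02 -1.000e-02  7.699e+01] [ 0.21  0.37 -0.52] 24.822199325585327
22.4167 [582.43 150.73 104.93] [-180.     -0.     76.99] [-0.51 -0.28 -0.63] 25.04708544761183
22.4667 [582.47 150.71 104.95] [ 1.800e+02 -1.000e-02  7.699e+01] [ 0.57  1.71 -1.36] 24.997894895725665
```

View pics/h1.png

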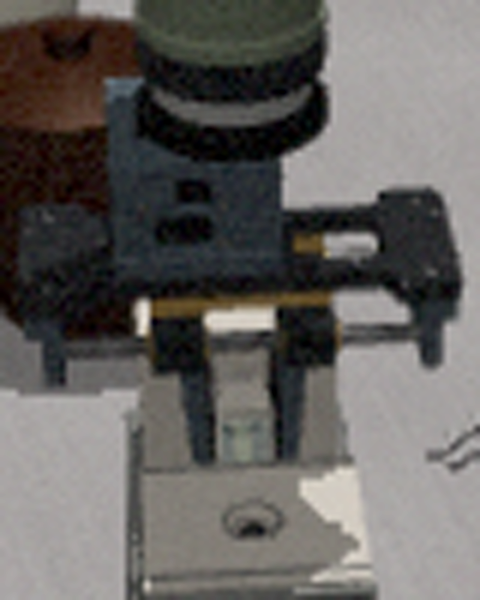

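View pics/h1f.png

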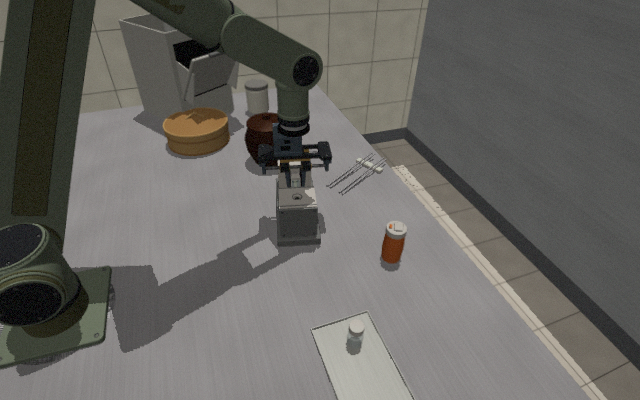

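View pics/h1t.png

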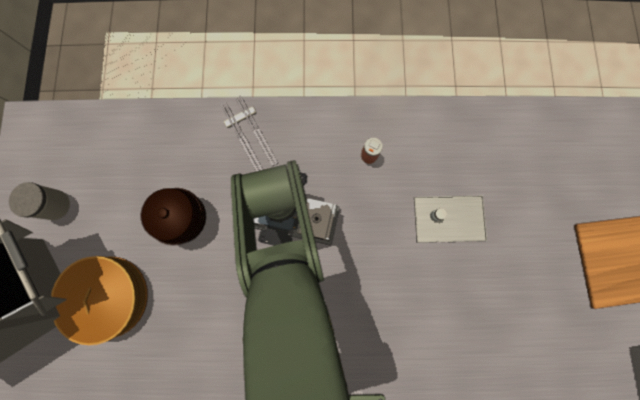

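```bash
python3 - <<'E'
from workcell import env
s=env.state(); print(s["time_s"],s["ee_pos"],s["force"],s["gripper_width"],abs(s["qvel"]).max())
print(env.job_done())
E
```

```text
22.4667 [582.47344648 150.71324925 104.95494209] [ 0.57482745  1.70791045 -1.35885961] 24.997894895725665 0.07631212032417858
the job is handed in; nothing more can be done
None
```

I zeroed the meter and left the square cell held upright in the light path. I handed the job in at 22.5 s of the 64 s allowed; no verdict came back.

**Zeroing:** I pressed the button with the stylus tip and nothing in the light path. The push reached about 11 N and stopped at the expected bottom of the button's travel, and the button showed up again afterwards. I then hung the stylus back in its well, and it stood upright there in the picture taken after release. In the last pictures the gripper hides it.

**Picking up the cell:** The fingers are on the two opaque faces (opening 24.8 mm). After lifting, the pictures showed the faces along y to be clear.

**Final position:**

| Check | Last reading |
|---|---|
| Arm | Still and upright, tool at (582.5, 150.7, 105.0) mm |
| Cell centre height | About 95 mm |
| Gripper opening | 25.0 mm |
| Force on the tool | About 2 N or less throughout the move into the gap and at the end, so no sign of a bump |
| Jar, shaker, crock | Where they were |

**Where checks disagreed:** The two cameras put the meter's middle about 2 mm apart in y. The side view also put the cell about 4 mm further along +y than the arm's own reading. I moved the cell 2.5 mm back toward the receiver head as a compromise, so its centring between the lenses is good to about 2–3 mm, with roughly 20 mm free on each side. The trained networks could not settle it: the side camera found the cell with only 0.42 confidence, and the top camera did not find it.

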